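# Gauge a bamboo tray divider against the flip stop

### The job

Get the bamboo strip set to length for sawing a tray divider: flip the red stop fully down, slide the strip, standing on edge, along the fence until its end butts firmly on the stop's brass screw while its side is pressed flush to the fence - by feel, without ramming either - then let go and flip the stop up and back out of the saw's way, leaving the strip undisturbed where it was gauged. Don't shift the stop along its fence, and leave the other things on the shelf alone.

Things in the scene. Friction and masses are not known exactly. Their poses are not given: they have to be found in the camera images.
- jig: Cut-off board, screwed down: plywood bed 130 mm deep (x) by 420 mm long (y), its top 15 mm above the shelf, with a wooden lip 12 mm wide and 20 mm high along the edge nearest the robot. Origin: on the shelf surface, under the fence's working face, at the middle of its length. x points from the robot's side through the fence, y runs along the fence towards the stop's end, z up. The bed reaches from x = -95 to +35 mm.
- fence: Aluminium fence on the bed, 22 mm thick, 25 mm high (its top is 40 mm above the shelf), 420 mm long, with a yellow scale on top. Press the strip on it with about 5 N, more than 20 N is too hard. Same origin and axes as the board: the working face is the plane x = 0, facing -x (the robot's side).
- gauge (a point): Point on the flip stop's carriage (a dark steel saddle clamped on top of the fence) that does not move when the leaf is flipped: x on the fence's working face, y in the plane of the red blade's face that looks to -y (towards the strip), z 40 mm above the shelf. Axes as the board's. The carriage is clamped 60 to 120 mm from the middle of the fence towards +y, differently each time; it slips along the fence only if shoved with more than about 60 N.
- leaf_hinge (a point): Middle of the stop leaf's hinge pin, 54 mm above the shelf, 11 mm behind the fence's working face, 4 mm to +y of the gauge point. The pin runs along the fence (y).
- leaf (a joint): Angle of the red stop leaf about its pin, rad: 0 fully down (arm level, pointing to -x across the fence, at its limit), 1.57 arm straight up, 2.1 leaning back at its upper limit. The hinge is stiff (0.06 N m, about 1 N at the tab) and stays where it is left.
- leaf_tab (a point): Middle of the black grip tab at the free end of the leaf, 61 mm from the pin; tab 30 mm long along the leaf, 14 mm wide along the fence, 9 mm thick, so it can be pinched along the fence direction from above. With the leaf down it lies 50 mm in front of the fence face and 54 mm above the shelf. x along the leaf from the tip to the pin, y along the pin. The red arm between pin and tab is 8 mm wide (y) and 8 mm thick.
- blade: Red steel blade under the leaf's arm, the actual stop, 28 x 8 x 22 mm. Origin on the hinge pin. With the leaf down it hangs 2 to 30 mm in front of the fence face, 28 to 50 mm above the shelf; It turns up with the leaf.
- screw_hole (a point): Where the brass adjusting screw (6 mm thick, along the fence, 11 mm knurled head on the +y side) leaves the blade's -y face: leaf down, 6 mm before the fence face, 39 mm above the shelf. Its blunt nose stands 2 to 14 mm proud of here, set anew each time, locked, not measured: the strip's end must bear on it, so feel for it. 6 to 7 N is a firm butt, over 10 N is ramming.
- slat: Loose bamboo strip 10 mm thick (x), 160 mm long (y), 54 mm high (z), about 65 g, standing on edge on the bed in front of the fence, its top 69 mm above the shelf, so 29 mm stand above the fence and can be pinched across the thickness from above. Origin: centre of its underside. x to the fence and y to the stop, within about 0.12 rad.
- slat_end (a point): Edge point of the strip: on its end facing the stop (+y), on the side facing the fence, 25 mm above its underside. Axes as the strip's. When gauged it lies on the fence face, 2 to 14 mm short (-y) of the gauge point, according to the screw.
- tray: Bamboo tray with two dividers in it, 220 x 300 x 40 mm, bystander. Origin: centre of underside.
- thermometer: Purple forehead thermometer, lying, 150 x 40 x 30 mm, bystander. Origin: underside near the middle, x towards the sensor.
- spoon: Stainless measuring spoon, 145 mm long, bystander. Origin: under the bowl.
- jar: Small glass jar with a steel screw lid, 62 mm across, 85 mm high, bystander. Origin: centre of underside.
- saw: Small fine-toothed back saw lying flat, 320 mm long (y), 45 mm wide, 20 mm high, bystander. Origin: underside near the middle.
- sander: Cork sanding block 45 x 85 x 32 mm, bystander. Origin: centre of underside.
Mind the look-alikes: they are no part of the job. Of the things that look like the slat, the largest one is meant.

How it is judged (in metres and radians):
On the way, in this order (a step that is already met when the one before it is completed fails the run):
1. the stop leaf is flipped fully down (within 0.04 rad) before the strip comes to it (value of joint leaf below 0.04 rad and contact force between slat and blade below 0.1 N and y of slat_end in the frame of gauge below -0.02 m), for 0.2 s.
2. the strip's end is pressed on the stop with at least 4 N while its side is pressed flush to the fence with at least 0.3 N, the stop still down, for 0.3 s (contact force between slat and blade above 4 N and contact force between slat and fence above 0.3 N and value of joint leaf below 0.04 rad and angle between the y axis of slat and the y axis of fence, either way round below 0.02 rad), for 0.3 s.
At the end, for the whole second after the job is handed in: the stop is flipped up past vertical (over 1.6 rad); the strip stands upright on the bed at rest where the screw gauged it: end 0.5 to 15.5 mm short of the blade face's plane (the screw's range with 1.5 mm to spare), side within 1.5 mm of the fence face and parallel within 0.02 rad (value of joint leaf above 1.6 rad and y of slat_end in the frame of gauge between -0.0155 and -0.0005 m and x of slat_end in the frame of fence above -0.0015 m and angle between the y axis of slat and the y axis of fence, either way round below 0.02 rad and angle between slat's own z axis and vertical below 0.06 rad and z of slat in the frame of jig below 0.018 m and linear speed of slat below 0.01 m/s); the robot touches nothing.
It fails at once if the strip is rammed into the stop with more than 10 N (contact force between slat and blade above 10 N).
It fails at once if the strip is pressed on the fence with more than 20 N (contact force between slat and fence above 20 N).
It fails at once if the strip is moved (faster than 0.015 m/s) while the stop is not down (linear speed of slat above 0.015 m/s and value of joint leaf above 0.15 rad).
It fails at once if the stop is shifted more than 1.5 mm along its fence (distance of gauge from where it was at the start of the episode above 0.0015 m).
It fails at once if a bystander is moved by more than 15 mm (distance of any of tray, thermometer, spoon, jar, saw, sander from where it was at the start of the episode above 0.015 m).
It also fails if it takes over 72 s, if anything falls off the work surface, if the arm or the gripper's body presses on something with over 40 N, if the wrist force passes 120 N, or if a joint passes its speed limit or range.

### The arm

A 7-joint arm with a two-finger parallel gripper is mounted at the origin on the work surface. World frame = base frame: x ahead of the robot, y to its left, z up, the work surface at z = 0. Lengths are in m, angles in degrees, forces in N, time in s.
With the tool pointing down it reaches from about 0.4 to 0.925 m from the base axis. Payload 5.6 kg.
Tool frame: the origin (TCP) lies between the finger pads; the fingertips stand 11 mm ahead of it and the grasp point (between the pads) lies 8 mm behind it (tip_reach is the distance from the TCP to the fingertips, in m); z points along the fingers, y is the direction in which the jaws open and shut (so a half turn about z gives the same grasp; the last joint's range is limited). The gripper opens to 85 mm and grips with 20 to 120 N. Pads are 22 mm wide; open, the fingers measure 114 mm over their backs; the gripper's body (76 mm by 85 mm) begins 54 mm behind the grasp point. The pads swing forward as they close: fully open they stand 13 mm farther back than shut.
Start: joints at [65.833, 26.786, -0.665, 91.828, 0.344, 61.387, -3.226], TCP at [0.24, -0.604, 0.242] pointing down, gripper open.
Joint ranges: [-144.91, 144.91], [-17.63, 115.5], [-89.93, 88.59], [15.96, 139.68], [-74.01, 254.01], [8.47, 105.57], [-167.45, 167.45]. Speed limits (degrees/s): [147.25, 147.25, 180, 180, 180, 180, 180].

### API

Orientations are given as a 3x3 rotation matrix whose columns are the frame's x, y, z axes.
In Python, from workcell import * gives the robot as it stands.
- The arm moves only by the shell command python3 -m jog 'ROWS' [OPENING] [FORCE]. ROWS is a JSON object of lists of equal length, an entry for each row: "travel": the shift along the tool's x, y, z in cm, a list of three; "delta_rot": the turn, a rotation vector about the tool's x, y, z in degrees, a list of three. A call has exactly 8 rows; each row is the pose to reach, as a shift and turn from the pose commanded when the call began, along the tool's axes at that moment; what a row does not reach only later rows make up. A row lasts 1/12 s, in which the tool goes at most 41.7 mm and 7.16 degrees, less where a joint would pass 70% of its speed; a pose out of reach is approached as far as the arm can. A call with a gripper value outside its range is refused whole. OPENING is the opening, from 0 (shut) to 1 (fully open), set as the call begins (- or left out, the last holds). The fingers move at their own pace and stop on an object; FORCE is the grip in N (left out, the last holds). Time passes only in rows, so rows that repeat a pose let the fingers close, or fill a call up. It gives the time, the measured TCP pose, the force and the opening at its end, in the units of the state.
- state(): the state, without advancing time (a new reading comes with each control period).
- get_image(name): name is "scene" or "top"; returns a dict with "image" (420x560x3 uint8, red, green, blue), "K" (3x3 intrinsics, pixels), "R" (3x3) and "t" (3): a world point X has camera coordinates R X + t. Camera axes: x right, y down, z forward; pixel columns grow to the right and rows downward; lengths in m; the calibration is good to about 2 mm. A picture is of the moment at which its call begins. There is no depth.
- job_done(): hands the job in, once; it reports no verdict.
The state is a dict: "t": time; "joint_positions": joint angles; "qvel": joint speeds; "joint_torque": joint torques, N m; "position": TCP position; "tcp_rot": TCP orientation; "force": force on the tool from outside, world axes, zero at the start; "torque": the same for the moment, N m; "opening": finger opening in m.
Only numpy, scipy, OpenCV 4.12 (cv2) and the standard library are available. Lean on these libraries where they do the work, as an engineer would, in place of code of your own. Each camera call takes 0.05 s, during which the arm holds its last target.

## Working session

There is one attempt and no reset: what is moved stays moved. The work goes in short steps, Python scripts to look and compute and a shell command to move; the robot and the scene stay as the last step left them, time stands still between calls to the robot, and variables do not carry over. Pictures are saved under pics/ and viewed, and the job is handed in when it is done.

```bash
ls; mkdir -p pics; python3 - <<'E'
from workcell import *
import cv2,json
import numpy as np
s=state();print({k:np.round(v,3).tolist() for k,v in s.items()})
for n in("scene","top"):
    g=get_image(n);cv2.imwrite(f"pics/{n}0.png",g["image"][:,:,::-1])
    print(n,np.round(g["K"],1).tolist(),np.round(g["R"],4).tolist(),np.round(g["t"],4).tolist())
E
```

```text
pics
{'t': 0.0, 'joint_positions': [65.834, 26.835, -0.666, 91.88, 0.343, 61.387, -3.225], 'qvel': [0.096, -0.024, 0.023, 0.074, -0.036, -0.033, 0.106], 'joint_torque': [0.0, -53.239, 0.021, -25.13, 0.011, 0.008, -0.0], 'position': [0.24, -0.603, 0.241], 'tcp_rot': [[0.929, 0.37, -0.001], [0.37, -0.929, 0.002], [-0.0, -0.002, -1.0]], 'force': [-0.041, 0.003, 0.219], 'torque': [-0.015, 0.041, 0.04], 'opening': 0.085}
scene [[517.6, 0.0, 275.3], [0.0, 517.6, 213.1], [0.0, 0.0, 1.0]] [[0.4951, 0.8687, 0.0176], [0.5087, -0.2733, -0.8164], [-0.7044, 0.4131, -0.5772]] [-0.324, -0.2002, 1.7739]
top [[414.1, 0.0, 279.9], [0.0, 414.1, 205.1], [0.0, 0.0, 1.0]] [[0.0148, -0.9999, -0.0022], [-0.9883, -0.0143, -0.1518], [0.1518, 0.0045, -0.9884]] [0.0383, 0.5458, 1.2046]
```

View pics/scene0.png

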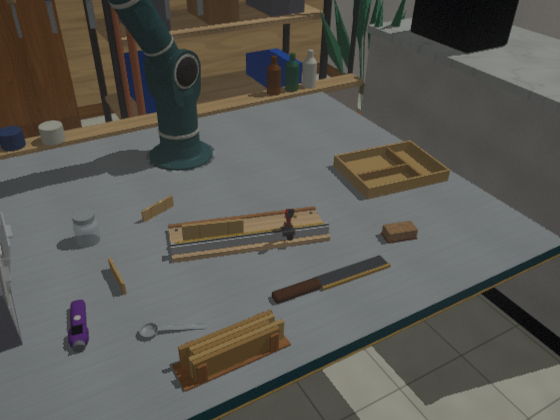

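View pics/top0.png

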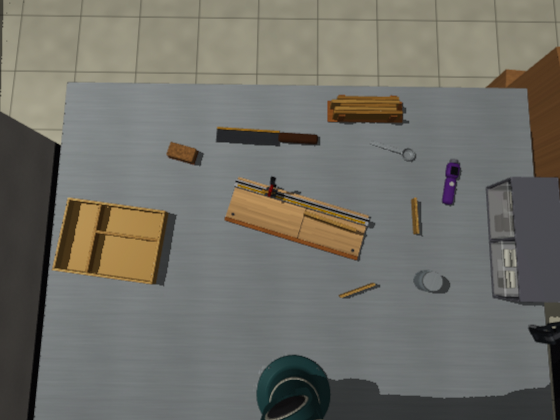

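```bash
python3 - <<'E'
import cv2
a=cv2.imread("pics/top0.png")[165:270,215:385];cv2.imwrite("pics/topc.png",cv2.resize(a,None,fx=4.6,fy=4.6,interpolation=cv2.INTER_CUBIC))
a=cv2.imread("pics/scene0.png")[195:270,155:345];cv2.imwrite("pics/scc.png",cv2.resize(a,None,fx=4.2,fy=4.2,interpolation=cv2.INTER_CUBIC))
E
```

```text
(no output)
```

View pics/topc.png

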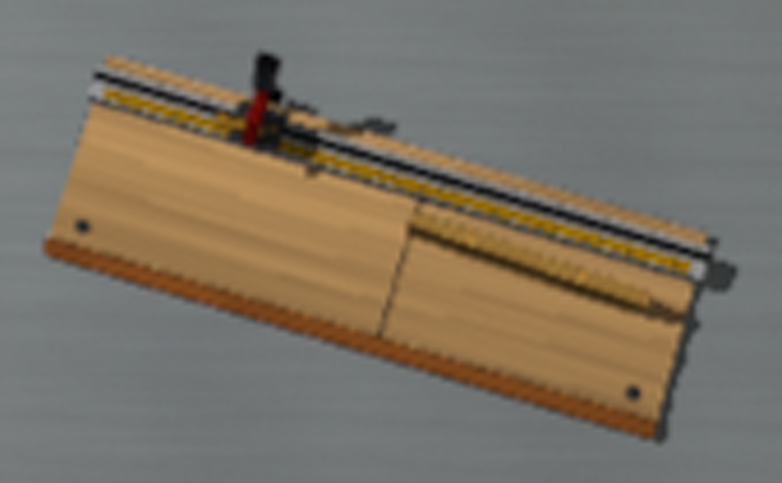

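View pics/scc.png

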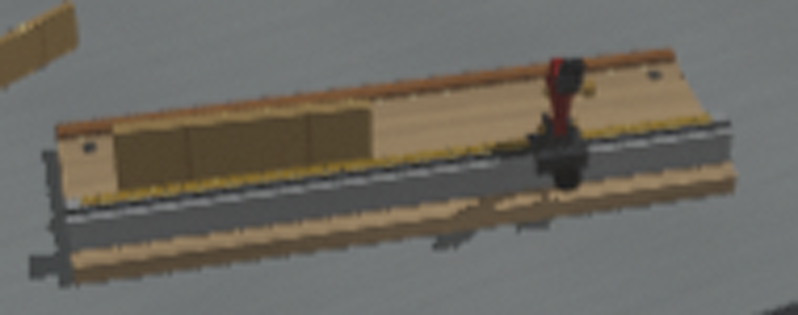

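```bash
cat > h.py <<'E'
from workcell import *
import cv2, numpy as np
def cast(g,uv,z):
    K,R,t=[np.asarray(g[k],float) for k in("K","R","t")]
    d=R.T@np.linalg.solve(K,np.array([uv[0],uv[1],1.]));c=-R.T@t
    return c+d*(z-c[2])/d[2]
def proj(g,X):
    c=np.asarray(g["R"])@X+g["t"];p=np.asarray(g["K"])@c;return p[:2]/p[2]
E
python3 - <<'E'
from h import *
for n,(x0,x1,y0,y1) in dict(top=(215,385,165,270),scene=(155,345,195,270)).items():
    g=get_image(n);im=g["image"][y0:y1,x0:x1]
    hsv=cv2.cvtColor(im,cv2.COLOR_RGB2HSV)
    m=cv2.inRange(hsv,(18,150,100),(32,255,255))
    n_,lab,st,ce=cv2.connectedComponentsWithStats(m,connectivity=8)
    print(n,[(s.tolist()) for s in st[1:] if s[4]>8])
    red=cv2.inRange(hsv,(0,170,60),(6,255,255))|cv2.inRange(hsv,(172,170,60),(180,255,255))
    n_,lab,st,ce=cv2.connectedComponentsWithStats(red,connectivity=8)
    print('red',[(s.tolist(),(c+[x0,y0]).round(1).tolist()) for s,c in zip(st[1:],ce[1:]) if s[4]>2])
    out=im.copy();out[m>0]=(0,255,0);out[red>0]=(255,0,255)
    cv2.imwrite(f"pics/{n}_m.png",cv2.resize(out[:,:,::-1],None,fx=4,fy=4,interpolation=cv2.INTER_NEAREST))
    cv2.imwrite(f"pics/{n}_n.png",cv2.resize(im[:,:,::-1],None,fx=4,fy=4,interpolation=cv2.INTER_NEAREST))
E
python3 -c "
import cv2,numpy as np
for n in('top','scene'):
  pass
cv2.imwrite('pics/both.png',np.vstack([cv2.resize(cv2.imread('pics/top_m.png'),(680,420))]))"
```

```text
top [[23, 20, 30, 9, 59], [68, 33, 82, 26, 167], [90, 46, 52, 20, 169]]
red [([53, 20, 5, 12, 31], [269.9, 190.1])]
scene [[67, 39, 10, 3, 12], [78, 38, 14, 2, 14], [54, 41, 8, 2, 10]]
red []
```

View pics/top_m.png

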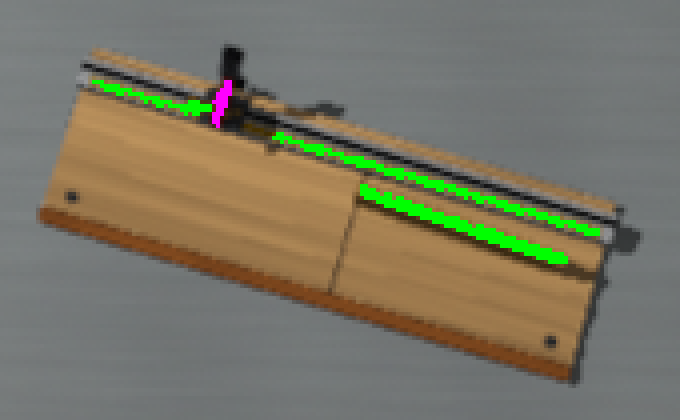

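View pics/scene_m.png

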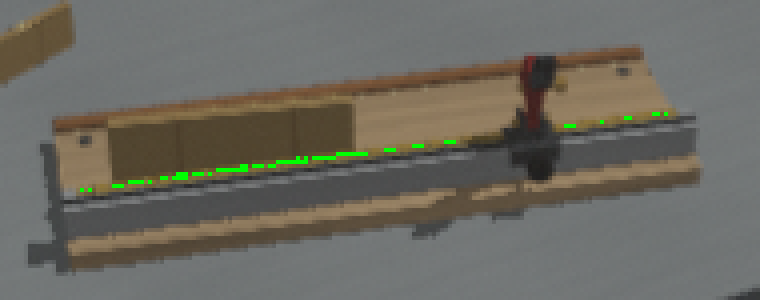

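```bash
python3 - <<'E'
from h import *
g=get_image("top");im=g["image"];hsv=cv2.cvtColor(im,cv2.COLOR_RGB2HSV)
m=cv2.inRange(hsv,(18,150,100),(32,255,255))
n_,lab,st,ce=cv2.connectedComponentsWithStats(m,connectivity=8)
A=None
for i in range(1,n_):
    x,y,w,h,a=st[i]
    if a>50 and 215<x<385 and 165<y<270:
        ys,xs=np.where(lab==i)
        z=0.069 if abs(x-305)<3 else 0.040
        P=np.array([cast(g,(u,v),z)[:2] for u,v in zip(xs,ys)])
        c=P.mean(0);_,s,V=np.linalg.svd(P-c);d=V[0]*np.sign(V[0][1])
        q=(P-c)@d;r=(P-c)@V[1]
        print(st[i],z,c.round(4),"yaw of y axis",np.degrees(np.arctan2(-d[0],d[1])).round(2),"len",q.min().round(4),q.max().round(4),"w",r.std()*3.46)
        if z==.04:A=(A or [])+[P]
P=np.vstack(A);c=P.mean(0);_,s,V=np.linalg.svd(P-c);d=V[0]*np.sign(V[0][1]);print("scale",c,d,np.degrees(np.arctan2(-d[0],d[1])),((P-c)@d).min(),((P-c)@d).max())
# perpendicular profile, averaged over scan lines, at plane .04
yaw=np.arctan2(-d[0],d[1]);nx=np.array([d[1],-d[0]]);
if nx[0]<0:nx=-nx
print("nx",nx)
for lo,hi in((-.09,-.03),(-.0,.10)):
  print("prof",lo,hi)
  for off in np.arange(-.13,.06,.002):
    acc=[]
    for s_ in np.arange(lo,hi,.003):
        X=np.r_[c+d*s_+nx*off,0.04];u=proj(g,X)
        acc.append(cv2.getRectSubPix(im.astype(np.float32),(1,1),(float(u[0]),float(u[1])))[0,0])
    print(round(off*1000),np.mean(acc,0).round().astype(int).tolist(),end=' ')
  print()
E
```

```text
[238 185  30   9  61] 0.04 [0.5923 0.1258] yaw of y axis -13.18 len -0.0406 0.0502 w 0.008872864688586432
[283 198  82  26 169] 0.04 [ 0.5296 -0.0876] yaw of y axis -16.1 len -0.1236 0.1294 w 0.0065963687312119035
[305 211  52  21 170] 0.069 [ 0.496  -0.1016] yaw of y axis -18.68 len -0.0794 0.0789 w 0.009480347227513885
scale [ 0.54620169 -0.03103519] [0.27993957 0.96001762] -16.256597817778683 -0.18263550545334595 0.21364870918368822
nx [ 0.96001762 -0.27993957]
prof -0.09 -0.03
-130 [113, 117, 118] -128 [113, 117, 118] -126 [113, 117, 117] -124 [113, 117, 117] -122 [112, 116, 117] -120 [112, 116, 117] -118 [110, 113, 113] -116 [100, 99, 96] -114 [95, 78, 67] -112 [104, 66, 39] -110 [116, 66, 28] -108 [122, 69, 29] -106 [122, 69, 29] -104 [118, 69, 31] -102 [120, 79, 42] -100 [131, 95, 58] -98 [142, 108, 68] -96 [150, 116, 73] -94 [155, 120, 76] -92 [158, 122, 77] -90 [158, 122, 77] -88 [158, 122, 77] -86 [157, 121, 77] -84 [156, 121, 77] -82 [156, 121, 77] -80 [156, 120, 76] -78 [155, 119, 76] -76 [156, 120, 76] -74 [159, 122, 78] -72 [161, 124, 79] -70 [161, 124, 79] -68 [159, 12
[... 2250 characters left out ...]
32, 84] -18 [171, 132, 84] -16 [173, 134, 85] -14 [175, 136, 87] -12 [171, 133, 86] -10 [146, 115, 78] -8 [110, 90, 68] -6 [90, 80, 63] -4 [100, 85, 53] -2 [113, 88, 34] 0 [116, 86, 14] 2 [115, 89, 31] 4 [106, 91, 62] 6 [82, 76, 64] 8 [49, 48, 47] 10 [33, 33, 33] 12 [59, 59, 60] 14 [94, 91, 89] 16 [118, 107, 95] 18 [136, 113, 87] 20 [145, 114, 76] 22 [144, 113, 74] 24 [129, 106, 78] 26 [109, 98, 84] 28 [95, 94, 90] 30 [95, 99, 99] 32 [101, 105, 105] 34 [106, 111, 111] 36 [112, 117, 117] 38 [116, 121, 121] 40 [118, 122, 122] 42 [118, 122, 122] 44 [118, 123, 123] 46 [118, 123, 123] 48 [118, 123, 123] 50 [119, 123, 123] 52 [119, 123, 123] 54 [119, 123, 124] 56 [119, 123, 124] 58 [119, 123, 124]
```

```bash
python3 - <<'E'
from h import *
gt=get_image("top");gs=get_image("scene")
def crop(g,x0,x1,y0,y1,name,f=10):
    cv2.imwrite(name,cv2.resize(g["image"][y0:y1,x0:x1,::-1],None,fx=f,fy=f,interpolation=cv2.INTER_CUBIC))
crop(gt,255,305,170,210,"pics/tt.png",12);crop(gs,265,315,200,250,"pics/ss.png",12)
for n,g,(x0,x1,y0,y1) in(("top",gt,(255,300,170,205)),("scene",gs,(270,315,200,250))):
    im=g["image"][y0:y1,x0:x1].astype(int)
    red=(im[...,0]>60)&(im[...,0]>2.2*im[...,1])&(im[...,0]>2.2*im[...,2])
    ys,xs=np.where(red);print(n,"red rows");
    for y in sorted(set(ys)):print(y+y0,(xs[ys==y]+x0).tolist())
    blk=im.max(2)<50
    print("black")
    ys,xs=np.where(blk)
    for y in sorted(set(ys)):print(y+y0,(xs[ys==y]+x0).tolist())
E
```

```text
top red rows
185 [271, 272]
186 [270, 271, 272]
187 [270, 271, 272]
188 [269, 270, 271, 272]
189 [269, 270, 271]
190 [268, 269, 270, 271]
191 [269, 270, 271]
192 [269, 270]
193 [268, 269]
194 [268, 269]
195 [268, 269]
196 [269]
black
177 [271, 272, 273]
178 [271, 272, 273, 274, 275]
179 [271, 272, 273, 274]
180 [271, 272, 273, 274]
181 [271, 272, 273, 274]
182 [271, 272, 273, 274]
183 [271, 272, 273, 274]
184 [272, 273, 274]
185 [273, 274, 275]
186 [273, 274, 275]
187 [256, 257]
188 [258, 259, 260, 267, 268]
189 [267, 273, 274]
190 [272, 273, 274, 275, 276]
191 [272, 273, 274, 275, 276]
192 [272, 273, 274, 275, 276, 277]
193 [272, 273, 274, 275, 276, 277, 278, 279, 280]
194 [265, 266, 267, 271, 272, 273, 274, 275, 276, 277, 278, 279, 280, 281, 282, 283]
195 [270, 271, 272, 273, 274, 275, 279, 280, 281, 282, 283, 284]
196 [271, 272, 273, 274, 275, 281, 282, 283, 285, 286, 287]
197 [272, 273, 274, 288, 289, 290, 291]
198 [291, 292, 293, 294]
199 [295, 296, 297]
200 [298, 299]
scene red rows
209 [287]
210 [287]
211 [287]
black
210 [289, 290, 291, 292]
211 [288, 289, 290, 291, 292, 293]
212 [288, 289, 290, 291, 292]
213 [288, 289, 290, 291, 292]
214 [288, 289, 290, 291, 292]
215 [288, 289, 290, 291]
216 [288, 289, 290, 291]
224 [285]
225 [285, 290]
226 [285, 286, 290]
227 [281, 283, 284, 285, 286, 289, 290, 291]
228 [281, 282, 283, 284, 285, 286, 287, 288, 289, 290]
229 [282, 283, 284, 285, 286, 287, 288, 289, 290]
230 [280, 281, 282, 283, 284, 285, 286]
231 [273, 274, 275, 276, 277, 278, 279, 280, 282]
232 [287, 288, 289, 290, 291, 292, 293]
233 [283, 284, 285, 286, 287, 288, 289, 290, 291, 292, 293]
234 [283, 284, 285, 286, 287, 288, 289, 290, 291, 292, 293]
235 [283, 284, 285, 286, 287, 288, 289, 290, 291, 292]
236 [287, 288, 289, 290, 291, 292]
237 [287, 288, 289, 290, 291, 292]
238 [287, 288, 289, 290, 291, 292]
239 [288, 289, 290, 291]
```

View pics/tt.png

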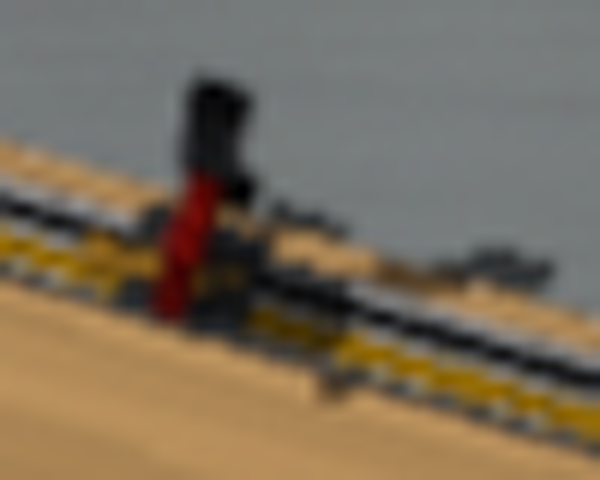

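View pics/ss.png

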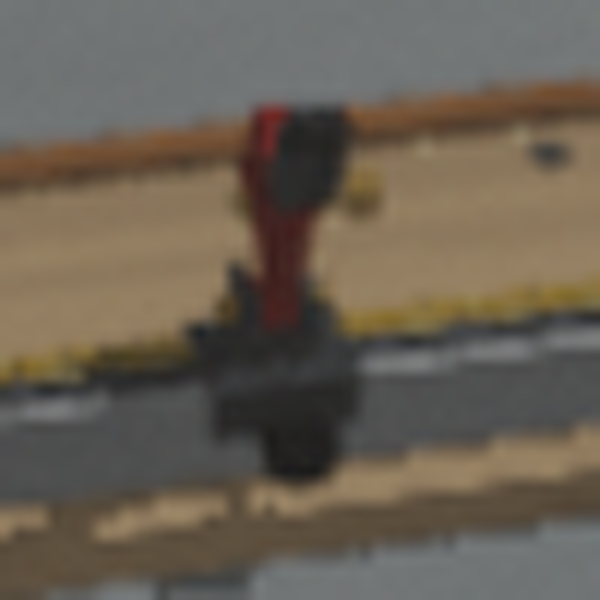

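```bash
cat >> h.py <<'E'
def tri(ga,a,gb,b):
    def ray(g,uv):
        K,R,t=[np.asarray(g[k],float) for k in("K","R","t")]
        d=R.T@np.linalg.solve(K,np.array([uv[0],uv[1],1.]));return -R.T@t,d/np.linalg.norm(d)
    c1,d1=ray(ga,a);c2,d2=ray(gb,b)
    s=np.linalg.lstsq(np.c_[d1,-d2],c2-c1,rcond=None)[0]
    p,q=c1+s[0]*d1,c2+s[1]*d2
    return (p+q)/2,np.linalg.norm(p-q)
C=np.array([.54620,-.03104]);D=np.array([.27994,.96002]);N=np.array([.96002,-.27994])
O=C+D*.0155-N*.0052     # jig origin est
def tojig(X): X=np.asarray(X,float);v=X[:2]-O;return np.array([v@N,v@D,X[2]])
def toworld(j): return np.r_[O+N*j[0]+D*j[1],j[2]]
E
python3 - <<'E'
from h import *
gt=get_image("top");gs=get_image("scene")
P,e=tri(gt,(272.6,180.3),gs,(290.3,213.0));print("tab",P,e,tojig(P))
# hinge/carriage red lower end: arm root pixel in scene ~ (288.3,226.5)?
P,e=tri(gt,(270.3,190),gs,(288.5,221));print("arm",P,e,tojig(P))
print(cast(gt,(268.6,195.5),.10),tojig(cast(gt,(268.6,195.5),.10)))
for uv in((238.0,184.5),(372.6,222)):pass
print("O",O,"fence ends px",[proj(gt,toworld((0,s,.04))).round(1).tolist() for s in(-.21,.21)],[proj(gs,toworld((0.022,s,.04))).round(1).tolist() for s in(-.21,.21)])
print("bed corners",[proj(gt,toworld(j)).round(1).tolist() for j in((.035,-.21,.015),(.035,.21,.015),(-.107,.21,.035),(-.107,-.21,.035))])
for xy in((.023,0.09),):
  pass
print("cam",-gt["R"].T@gt["t"])
E
```

```text
tab [0.6064628  0.06832635 0.11015434] 0.0010769159070669163 [0.03523691 0.09676358 0.11015434]
arm [0.58612785 0.07606656 0.06923757] 0.002189574216070924 [0.01354815 0.09850177 0.06923757]
[0.56356683 0.07881575 0.1       ] [-0.00888049  0.09482532  0.1       ]
O [ 0.54554697 -0.014704  ] fence ends px [[367.4, 225.7], [233.8, 185.2]] [[169.8, 247.5], [328.9, 226.6]]
bed corners [[368.7, 215.7], [238.2, 176.3], [223.0, 218.9], [357.5, 260.3]]
cam [0.35595318 0.04070682 1.27356004]
```

```bash
python3 - <<'E'
from h import *
gt=get_image("top");im=gt["image"].astype(float)
sat=im[...,0]-im[...,2]   # red minus blue: wood >0, grey <0
def edge(cols,y0f,half,thr,rising,z,ch=sat):
    pts=[]
    for u in cols:
        yc=y0f(u);ys=np.arange(int(yc-half),int(yc+half)+1);v=ch[ys,u]-thr
        for i in range(len(ys)-1):
            if (v[i]<0<=v[i+1]) if rising else (v[i]>=0>v[i+1]):
                pts.append((u,ys[i]+v[i]/(v[i]-v[i+1])));break
    p=np.array(pts);k=np.polyfit(p[:,0],p[:,1],1);
    for _ in range(2):
        r=p[:,1]-np.polyval(k,p[:,0]);p=p[abs(r)<1];k=np.polyfit(p[:,0],p[:,1],1)
    us=[cols[0],cols[-1]];W=[cast(gt,(u,np.polyval(k,u)),z)[:2] for u in us]
    d=W[0]-W[1];d=d/np.linalg.norm(d)*np.sign((W[0]-W[1])[1])
    print(len(p),"slope",k[0].round(4),"rms",(p[:,1]-np.polyval(k,p[:,0])).std().round(2),"yaw",np.degrees(np.arctan2(-d[0],d[1])).round(2),W[0].round(4),W[1].round(4),"jigx",[tojig(np.r_[w,z])[0].round(4) for w in W])
lin=lambda a,b:(lambda u:a[1]+(u-a[0])*(b[1]-a[1])/(b[0]-a[0]))
print("far bed");edge(list(range(245,262))+list(range(310,364)),lin((237.8,177.6),(370.4,218.3)),4,20,True,.015)
for z in(.02,.035):print("lip outer",z);edge(range(228,355),lin((224.8,219.3),(357.4,260.7)),4,30,False,z)
print("scale front edge (yellow->grey)");
y=cv2.cvtColor(gt["image"],cv2.COLOR_RGB2HSV)[...,1].astype(float)
edge(list(range(242,262))+list(range(290,365)),lin((240,185),(366,224)),4,140,True,.04,y)
print("slat top lit: near edge")
ys,xs=np.where(cv2.inRange(cv2.cvtColor(gt["image"],cv2.COLOR_RGB2HSV),(18,150,100),(32,255,255))[205:236,300:366]>0)
pts=[(u,ys[xs==u].mean()+205) for u in range(6,56) if (xs==u).any()]
E
```

```text
far bed
71 slope 0.2995 rms 0.05 yaw -16.13 [0.6329 0.1559] [ 0.5275 -0.2087] jigx [np.float64(0.0361), np.float64(0.0369)]
lip outer 0.02
127 slope 0.304 rms 0.09 yaw -16.07 [0.4965 0.2035] [ 0.3865 -0.1785] jigx [np.float64(-0.1081), np.float64(-0.1068)]
lip outer 0.035
127 slope 0.304 rms 0.09 yaw -16.07 [0.4949 0.2016] [ 0.3861 -0.1759] jigx [np.float64(-0.1092), np.float64(-0.1079)]
scale front edge (yellow->grey)
95 slope 0.2988 rms 0.13 yaw -16.04 [0.6052 0.1621] [ 0.4992 -0.2063] jigx [np.float64(0.0078), np.float64(0.0092)]
slat top lit: near edge
```

```bash
cat >> h.py <<'E'
yw=np.radians(16.07);D=np.array([np.sin(yw),np.cos(yw)]);N=np.array([np.cos(yw),-np.sin(yw)])
O=np.array([.54554697,-.014704])+N*.0005
def go(j,ydir=None):
    s=state();R=np.array(s["tcp_rot"]);p=np.array(s["position"])
    d=(R.T@(toworld(j)-p))*100;print("travel cm",d.round(2),"TCP jig",(tojig(p)*1000).round(1))
    if ydir is not None:
        a=np.degrees(np.arctan2(ydir[1],ydir[0])-np.arctan2(R[1,1],R[0,1]))
        a=(a+90)%180-90;print("rot about tool z",-a)
def st():
    s=state();R=np.array(s["tcp_rot"]);f=np.array(s["force"]);q=np.array(s["torque"])
    print("t %.2f"%s["t"],"jig mm",(tojig(s["position"])*1000).round(2),"F jig",np.r_[f[:2]@N,f[:2]@D,f[2]].round(2),"T",q.round(2),"open",round(s["opening"],4),"yaw y-axis vs N",round(float(((np.degrees(np.arctan2(R[1,1],R[0,1]))+np.degrees(yw))+90)%180-90),2),"tilt",R[:2,2].round(3))
E
python3 - <<'E'
from h import *
import workcell
print(getattr(workcell,"tip_reach",None))
st();go((.08,.097,.12),D)
E
```

```text
0.011
t 0.50 jig mm [-130.71 -650.7   242.25] F jig [ 0.74 -1.43 -0.06] T [-0.07  0.03  0.05] open 0.0853 yaw y-axis vs N -52.24 tilt [-0.  0.]
travel cm [ 62.45 -46.2   12.23] TCP jig [-130.7 -650.7  242.3]
rot about tool z 37.763608599391034
```

```bash
python3 -m jog '{"travel":[[3,-2.3,0],[6.2,-4.6,0],[9.4,-6.9,0],[12.5,-9.2,0],[15.6,-11.5,0],[18.7,-13.8,0],[21.8,-16,0],[24,-17.8,0]],"delta_rot":[[0,0,5],[0,0,10],[0,0,15],[0,0,20],[0,0,25],[0,0,30],[0,0,35],[0,0,37.8]]}' 0; python3 -c "
from h import *
st();go((.08,.097,.16),D)"
```

```text
t: 1.17
position: [0.3995, -0.3467, 0.2426]
tcp_rot: [[0.96, -0.278, 0.001], [-0.278, -0.96, 0.0], [0.001, -0.001, -1.0]]
force: [0.5, -0.0, 0.2]
opening: -0.0001
t 1.17 jig mm [ -48.91 -359.46  242.58] F jig [0.46 0.11 0.17] T [-0.02 -0.03  0.01] open -0.0001 yaw y-axis vs N 89.9 tilt [0.001 0.   ]
travel cm [ 12.81 -45.66   8.3 ] TCP jig [ -48.9 -359.5  242.6]
rot about tool z -0.09757595784822115
```

```bash
python3 -m jog '{"travel":[[1.1,-3.9,0],[2.2,-7.8,0],[3.3,-11.7,0],[4.4,-15.6,0],[5.5,-19.5,0],[6.6,-23.4,0],[7.7,-27.3,0],[8.8,-30.5,0]],"delta_rot":[[0,0,0],[0,0,0],[0,0,0],[0,0,0],[0,0,0],[0,0,0],[0,0,0],[0,0,0]]}'; python3 -c "
from h import *
st();go((.08,.097,.11),D)"
```

```text
t: 1.83
position: [0.5677, -0.0779, 0.2426]
tcp_rot: [[0.961, -0.275, 0.001], [-0.275, -0.961, 0.001], [0.001, -0.001, -1.0]]
force: [1.0, -0.4, -0.2]
opening: 0.0001
t 1.83 jig mm [ 38.3  -54.56 242.61] F jig [ 1.04 -0.12 -0.19] T [-0.   -0.04 -0.01] open 0.0001 yaw y-axis vs N -89.91 tilt [0.001 0.001]
travel cm [  4.19 -15.14  13.28] TCP jig [ 38.3 -54.6 242.6]
rot about tool z 0.08982596320038283
```

```bash
python3 -m jog '{"travel":[[2,-3.5,0],[4,-7,0],[4.3,-11,0],[4.3,-15.1,0],[4.3,-15.1,4],[4.3,-15.1,8],[4.3,-15.1,12],[4.3,-15.1,13.3]],"delta_rot":[[0,0,0],[0,0,0],[0,0,0],[0,0,0],[0,0,0],[0,0,0],[0,0,0],[0,0,0]]}'; python3 - <<'E'
from h import *
st();go((.08,.097,.11),D)
a=get_image("top");b=get_image("scene")
cv2.imwrite("pics/t1.png",np.hstack([cv2.resize(a["image"][150:230,220:320,::-1],None,fx=4,fy=4),cv2.resize(b["image"][160:240,240:340,::-1],None,fx=4,fy=4)]))
E
```

```text
t: 2.5
position: [0.646, 0.0516, 0.1032]
tcp_rot: [[0.961, -0.277, -0.01], [-0.277, -0.961, -0.001], [-0.009, 0.004, -1.0]]
force: [-1.5, -1.0, -0.8]
opening: 0.0001
t 2.50 jig mm [ 77.65  91.55 103.17] F jig [-1.18 -1.38 -0.84] T [-0.04  0.07  0.  ] open 0.0001 yaw y-axis vs N -90.0 tilt [-0.01  -0.001]
travel cm [ 0.23 -0.54 -0.69] TCP jig [ 77.6  91.6 103.2]
rot about tool z 0.0029781068322449755
```

View pics/t1.png

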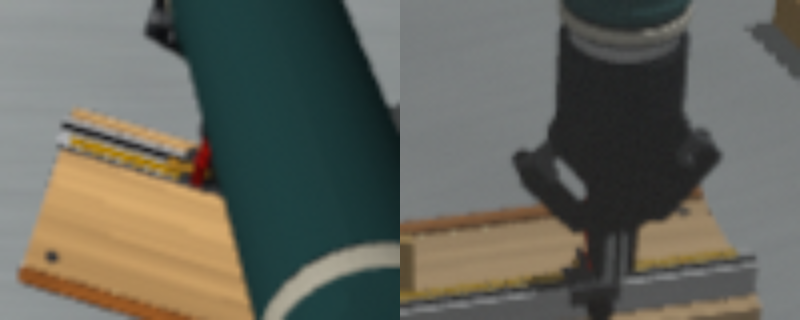

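```bash
python3 -m jog '{"travel":[[-1,-0.5,0],[-2,-0.5,0],[-3,-0.5,0],[-4,-0.5,0],[-5,-0.5,0],[-6,-0.5,0],[-7,-0.5,0],[-8,-0.5,0]],"delta_rot":[[0,0,0],[0,0,0],[0,0,0],[0,0,0],[0,0,0],[0,0,0],[0,0,0],[0,0,0]]}'; python3 - <<'E'
from h import *
st();go((-.04,.097,.071),D)
E
```

```text
t: 3.27
position: [0.5734, 0.0791, 0.1095]
tcp_rot: [[0.961, -0.277, 0.0], [-0.277, -0.961, -0.0], [0.0, -0.0, -1.0]]
force: [1.4, -1.0, 0.4]
opening: -0.0004
t 3.27 jig mm [  0.32  97.84 109.51] F jig [ 1.63 -0.53  0.43] T [-0.06 -0.28  0.01] open -0.0004 yaw y-axis vs N 89.97 tilt [ 0. -0.]
travel cm [-4.03  0.09  3.85] TCP jig [  0.3  97.8 109.5]
rot about tool z -0.034531376467157315
```

```bash
python3 -m jog '{"travel":[[-0.7,0,0.4],[-1.4,0,1],[-2,0,1.7],[-2.6,0,2.3],[-3.2,0,2.8],[-3.7,0,3.2],[-4.2,0,3.5],[-4.5,0,3.7]],"delta_rot":[[0,0,0],[0,0,0],[0,0,0],[0,0,0],[0,0,0],[0,0,0],[0,0,0],[0,0,0]]}'; python3 - <<'E'
from h import *
st();go((-.05,.097,.069),D)
E
```

```text
t: 3.93
position: [0.5301, 0.0916, 0.0715]
tcp_rot: [[0.961, -0.277, -0.001], [-0.277, -0.961, -0.0], [-0.001, 0.001, -1.0]]
force: [0.6, 0.4, 0.7]
opening: 0.0002
t 3.93 jig mm [-44.78  97.89  71.52] F jig [0.45 0.56 0.69] T [ 0.01 -0.08  0.01] open 0.0002 yaw y-axis vs N 89.98 tilt [-0.001 -0.   ]
travel cm [-0.52  0.09  0.25] TCP jig [-44.8  97.9  71.5]
rot about tool z -0.015660065488532382
```

```bash
python3 -m jog '{"travel":[[-0.3,0,0],[-0.5,0,0.05],[-0.5,0,0.1],[-0.5,0,0.15],[-0.5,0,0.2],[-0.5,0,0.25],[-0.5,0,0.25],[-0.5,0,0.25]],"delta_rot":[[0,0,0],[0,0,0],[0,0,0],[0,0,0],[0,0,0],[0,0,0],[0,0,0],[0,0,0]]}'; python3 - <<'E'
from h import *
st()
E
```

```text
t: 4.6
position: [0.5265, 0.0928, 0.0698]
tcp_rot: [[0.961, -0.277, 0.0], [-0.277, -0.961, -0.0], [0.0, -0.0, -1.0]]
force: [-0.1, 0.5, 1.4]
opening: 0.0005
t 4.60 jig mm [-48.54  97.99  69.78] F jig [-0.27  0.42  1.36] T [ 0.05 -0.02 -0.04] open 0.0005 yaw y-axis vs N 89.96 tilt [ 0. -0.]
```

```bash
python3 -m jog '{"travel":[[0,0,0.03],[0,0,0.06],[0,0,0.09],[0,0,0.12],[0,0,0.15],[0,0,0.15],[0,0,0.15],[0,0,0.15]],"delta_rot":[[0,0,0],[0,0,0],[0,0,0],[0,0,0],[0,0,0],[0,0,0],[0,0,0],[0,0,0]]}'; python3 - <<'E'
from h import *
st()
E
```

```text
t: 5.27
position: [0.5265, 0.0928, 0.0693]
tcp_rot: [[0.961, -0.277, 0.0], [-0.277, -0.961, -0.0], [0.001, 0.0, -1.0]]
force: [-2.6, -1.1, 9.1]
opening: -0.0
t 5.27 jig mm [-48.55  98.06  69.27] F jig [-2.16 -1.81  9.12] T [-0.14  0.65  0.03] open -0.0 yaw y-axis vs N 89.97 tilt [ 0. -0.]
```

```bash
python3 -m jog '{"travel":[[0,0,-2],[0,0,-5],[0,2,-8],[0,6,-10],[0,10,-10],[0,14,-10],[0,18,-10],[0,20,-10]],"delta_rot":[[0,0,0],[0,0,0],[0,0,0],[0,0,-6],[0,0,-12],[0,0,-18],[0,0,-24],[0,0,-30]]}' 0.5; python3 - <<'E'
from h import *
st()
v=np.array([.496,-.1016,.1]);print(tojig(v))
go((tojig(v)[0],tojig(v)[1],.13),N)
a=get_image("top");b=get_image("scene")
cv2.imwrite("pics/t2.png",np.hstack([cv2.resize(a["image"][150:270,220:380,::-1],None,fx=2.5,fy=2.5),cv2.resize(b["image"][170:290,180:340,::-1],None,fx=2.5,fy=2.5)]))
E
```

```text
t: 5.93
position: [0.469, -0.1042, 0.1684]
tcp_rot: [[0.971, 0.24, -0.001], [0.24, -0.971, -0.002], [-0.001, 0.002, -1.0]]
force: [0.0, 0.3, -0.6]
opening: 0.0426
t 5.93 jig mm [ -49.27 -107.17  168.37] F jig [-0.04  0.31 -0.57] T [-0.04  0.02  0.02] open 0.0426 yaw y-axis vs N -60.03 tilt [-0.001 -0.002]
[-0.02405707 -0.09721565  0.1       ]
travel cm [2.69 0.39 3.83] TCP jig [ -49.3 -107.2  168.4]
rot about tool z -60.02825319362208
```

View pics/t2.png

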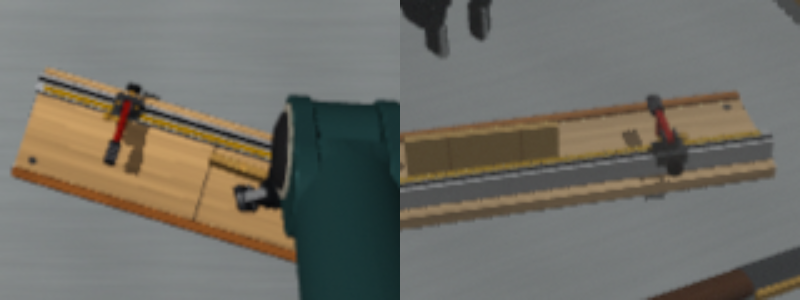

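```bash
python3 -m jog '{"travel":[[0.5,0,0],[1,0.2,0.5],[1.5,0.4,1],[2,0.4,2],[2.4,0.4,3],[2.7,0.4,4],[2.7,0.4,5],[2.7,0.4,5]],"delta_rot":[[0,0,-7.1],[0,0,-14.2],[0,0,-21.3],[0,0,-28.4],[0,0,-35.5],[0,0,-42.6],[0,0,-49.7],[0,0,-57]]}' 0.5 20; python3 - <<'E'
from h import *
st()
v=np.array([.496,-.1016,.1])
go((tojig(v)[0],tojig(v)[1],.055),N)
a=get_image("top");b=get_image("scene")
cv2.imwrite("pics/t3.png",np.hstack([cv2.resize(a["image"][150:270,220:380,::-1],None,fx=2.5,fy=2.5),cv2.resize(b["image"][130:250,130:290,::-1],None,fx=2.5,fy=2.5)]))
E
```

```text
t: 6.7
position: [0.4974, -0.0951, 0.1164]
tcp_rot: [[0.323, 0.946, -0.003], [0.946, -0.323, 0.002], [0.001, -0.003, -1.0]]
force: [-0.7, -0.4, 0.2]
opening: 0.0429
t 6.70 jig mm [-24.55 -90.56 116.45] F jig [-0.57 -0.56  0.22] T [ 0.05  0.04 -0.02] open 0.0429 yaw y-axis vs N -2.8 tilt [-0.003  0.002]
travel cm [-0.67  0.1   6.14] TCP jig [-24.6 -90.6 116.4]
rot about tool z -2.8041438779513044
```

View pics/t3.png

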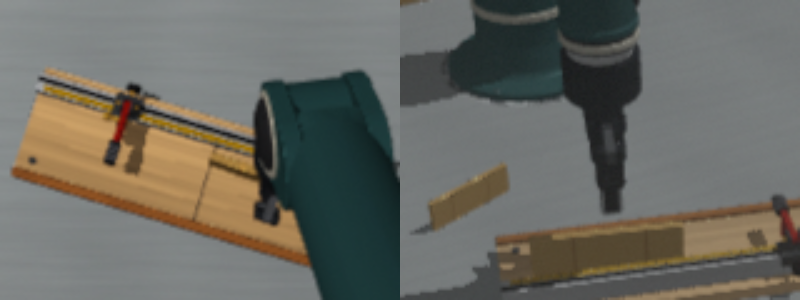

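```bash
python3 -m jog '{"travel":[[-0.6,0.1,0],[-0.6,0.1,1],[-0.6,0.1,2],[-0.6,0.1,3],[-0.6,0.1,4],[-0.6,0.1,5],[-0.6,0.1,5.7],[-0.6,0.1,6.1]],"delta_rot":[[0,0,0],[0,0,0],[0,0,0],[0,0,0],[0,0,0],[0,0,0],[0,0,0],[0,0,0]]}'; python3 - <<'E'
from h import *
st()
b=get_image("scene")
cv2.imwrite("pics/t4.png",cv2.resize(b["image"][170:270,140:260,::-1],None,fx=6,fy=6,interpolation=cv2.INTER_CUBIC))
E
```

```text
t: 7.47
position: [0.4963, -0.1024, 0.0558]
tcp_rot: [[0.329, 0.944, -0.002], [0.944, -0.329, 0.0], [-0.0, -0.002, -1.0]]
force: [0.7, -0.2, 0.3]
opening: 0.0427
t 7.47 jig mm [-23.53 -97.93  55.76] F jig [0.74 0.03 0.34] T [ 0.02  0.01 -0.01] open 0.0427 yaw y-axis vs N -3.16 tilt [-0.002  0.   ]
```

View pics/t4.png

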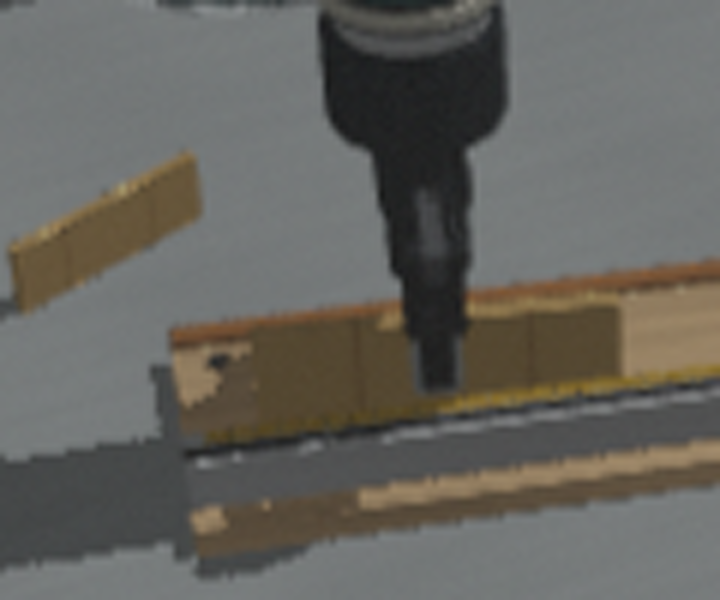

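```bash
python3 -m jog '{"travel":[[0,0,0],[0,0,0],[0,0,0],[0,0,0],[0,0,0],[0,0,0],[0,0,0],[0,0,0]],"delta_rot":[[0,0,0],[0,0,0],[0,0,0],[0,0,0],[0,0,0],[0,0,0],[0,0,0],[0,0,0]]}' 0 30; python3 - <<'E'
from h import *
st()
E
```

```text
t: 8.18
position: [0.4972, -0.1029, 0.0576]
tcp_rot: [[0.33, 0.944, 0.0], [0.944, -0.33, -0.0], [-0.0, 0.001, -1.0]]
force: [-0.2, -0.3, 3.2]
opening: 0.0092
t 8.18 jig mm [-22.54 -98.09  57.61] F jig [-0.14 -0.37  3.23] T [-0.02  0.18 -0.04] open 0.0092 yaw y-axis vs N -3.17 tilt [ 0. -0.]
```

```bash
python3 -m jog '{"travel":[[0,0,-0.03],[0,0.2,-0.03],[0,0.4,-0.03],[0,0.6,-0.03],[0,0.8,-0.03],[0,1.0,-0.03],[0,1.2,-0.03],[0,1.2,-0.03]],"delta_rot":[[0,0,-0.5],[0,0,-1],[0,0,-1.5],[0,0,-2],[0,0,-2.5],[0,0,-3],[0,0,-3.2],[0,0,-3.2]]}'; python3 - <<'E'
from h import *
st()
E
```

```text
t: 8.85
position: [0.5084, -0.1066, 0.0577]
tcp_rot: [[0.276, 0.961, -0.001], [0.961, -0.276, 0.0], [-0.0, -0.001, -1.0]]
force: [-2.1, 1.0, 5.3]
opening: 0.0091
t 8.85 jig mm [-10.77 -98.56  57.65] F jig [-2.29  0.39  5.33] T [0.2  0.56 0.03] open 0.0091 yaw y-axis vs N 0.07 tilt [-0.001  0.   ]
```

```bash
python3 -m jog '{"travel":[[0.5,0,-0.03],[1,0,-0.06],[1.5,0,-0.08],[2,0,-0.08],[2.5,0,-0.08],[3,0,-0.08],[3,0,-0.08],[3,0,-0.08]],"delta_rot":[[0,0,0],[0,0,0],[0,0,0],[0,0,0],[0,0,0],[0,0,0],[0,0,0],[0,0,0]]}'; python3 - <<'E'
from h import *
st()
E
```

```text
t: 9.52
position: [0.5167, -0.0774, 0.0583]
tcp_rot: [[0.275, 0.961, -0.0], [0.961, -0.275, -0.0], [-0.0, -0.0, -1.0]]
force: [0.2, 0.1, -0.8]
opening: 0.0095
t 9.52 jig mm [-10.87 -68.2   58.34] F jig [ 0.17  0.15 -0.8 ] T [-0.01  0.04  0.04] open 0.0095 yaw y-axis vs N 0.09 tilt [-0. -0.]
```

```bash
python3 -m jog '{"travel":[[0.5,0.1,0],[1,0.2,0],[1.5,0.3,0],[2,0.35,0],[2.5,0.4,0],[3,0.4,0],[3,0.4,0],[3,0.4,0]],"delta_rot":[[0,0,0],[0,0,0],[0,0,0],[0,0,0],[0,0,0],[0,0,0],[0,0,0],[0,0,0]]}'; python3 - <<'E'
from h import *
st()
E
```

```text
t: 10.18
position: [0.5287, -0.0497, 0.0583]
tcp_rot: [[0.275, 0.961, -0.0], [0.961, -0.275, 0.0], [-0.0, -0.0, -1.0]]
force: [0.4, -1.4, -0.8]
opening: 0.0095
t 10.18 jig mm [ -6.97 -38.27  58.32] F jig [ 0.76 -1.2  -0.78] T [-0.06  0.08  0.04] open 0.0095 yaw y-axis vs N 0.08 tilt [-0.  0.]
```

Still free of the fence; creep toward it in small rows.

```bash
python3 -m jog '{"travel":[[0,0.02,0],[0,0.04,0],[0,0.06,0],[0,0.08,0],[0,0.1,0],[0,0.12,0],[0,0.12,0],[0,0.12,0]],"delta_rot":[[0,0,0],[0,0,0],[0,0,0],[0,0,0],[0,0,0],[0,0,0],[0,0,0],[0,0,0]]}'; python3 - <<'E'
from h import *
st()
E
python3 -m jog '{"travel":[[0,0.02,0],[0,0.04,0],[0,0.06,0],[0,0.08,0],[0,0.1,0],[0,0.1,0],[0,0.1,0],[0,0.1,0]],"delta_rot":[[0,0,0],[0,0,0],[0,0,0],[0,0,0],[0,0,0],[0,0,0],[0,0,0],[0,0,0]]}'; python3 - <<'E'
from h import *
st()
E
```

```text
t: 10.85
position: [0.5299, -0.0505, 0.0584]
tcp_rot: [[0.276, 0.961, -0.0], [0.961, -0.276, -0.0], [-0.0, -0.0, -1.0]]
force: [0.6, 0.1, -0.8]
opening: 0.0094
t 10.85 jig mm [ -5.64 -38.73  58.36] F jig [ 0.5   0.29 -0.78] T [-0.   -0.01 -0.01] open 0.0094 yaw y-axis vs N 0.03 tilt [-0. -0.]
t: 11.52
position: [0.5305, -0.0506, 0.0583]
tcp_rot: [[0.276, 0.961, -0.001], [0.961, -0.276, 0.0], [-0.0, -0.001, -1.0]]
force: [-1.7, 1.0, 0.5]
opening: 0.009
t 11.52 jig mm [ -4.97 -38.68  58.26] F jig [-1.87  0.48  0.5 ] T [ 0.15  0.34 -0.05] open 0.009 yaw y-axis vs N 0.03 tilt [-0.001  0.   ]
```

```bash
python3 -m jog '{"travel":[[0,0.02,0],[0,0.04,0],[0,0.06,0],[0,0.08,0],[0,0.08,0],[0,0.08,0],[0,0.08,0],[0,0.08,0]],"delta_rot":[[0,0,0],[0,0,0],[0,0,0],[0,0,0],[0,0,0],[0,0,0],[0,0,0],[0,0,0]]}'; python3 - <<'E'
from h import *
for i in range(3):st();get_image("top")
b=get_image("scene");a=get_image("top")
cv2.imwrite("pics/t5.png",cv2.resize(b["image"][190:260,150:310,::-1],None,fx=5,fy=5,interpolation=cv2.INTER_CUBIC))
E
```

```text
t: 12.18
position: [0.5306, -0.0507, 0.0581]
tcp_rot: [[0.276, 0.961, -0.002], [0.961, -0.276, 0.0], [-0.001, -0.002, -1.0]]
force: [-4.9, 2.2, 3.6]
opening: 0.0092
t 12.18 jig mm [ -4.88 -38.71  58.13] F jig [-5.32  0.74  3.6 ] T [ 0.37  1.11 -0.04] open 0.0092 yaw y-axis vs N 0.04 tilt [-0.002  0.   ]
t 12.23 jig mm [ -4.89 -38.71  58.11] F jig [-5.4   0.65  1.65] T [ 0.36  1.13 -0.08] open 0.0094 yaw y-axis vs N 0.04 tilt [-0.002  0.   ]
t 12.28 jig mm [ -4.89 -38.7   58.13] F jig [-5.48 -0.38  2.16] T [ 0.43  1.1  -0.09] open 0.0096 yaw y-axis vs N 0.04 tilt [-0.002  0.   ]
```

View pics/t5.png

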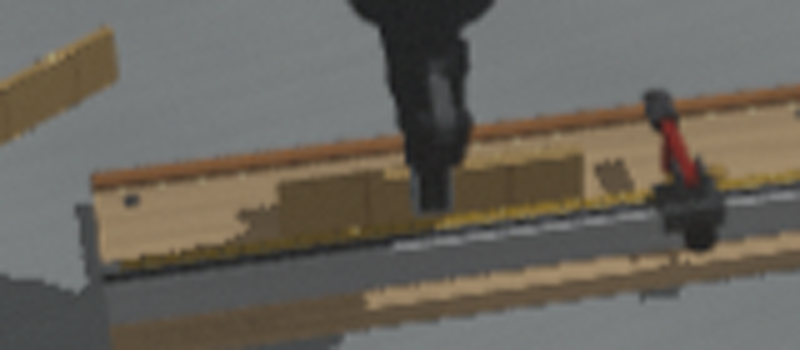

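```bash
python3 -m jog '{"travel":[[0.1,-0.06,0],[0.5,-0.06,0],[1,-0.06,0],[1.5,-0.06,0],[2,-0.06,0],[2.5,-0.06,0],[2.8,-0.06,0],[3,-0.06,0]],"delta_rot":[[0,0,0],[0,0,0],[0,0,0],[0,0,0],[0,0,0],[0,0,0],[0,0,0],[0,0,0]]}'; python3 - <<'E'
from h import *
st()
E
python3 -m jog '{"travel":[[0.01,0,0],[0.03,0,0],[0.05,0,0],[0.07,0,0],[0.09,0,0],[0.11,0,0],[0.13,0,0],[0.15,0,0]],"delta_rot":[[0,0,0],[0,0,0],[0,0,0],[0,0,0],[0,0,0],[0,0,0],[0,0,0],[0,0,0]]}'; python3 - <<'E'
from h import *
st()
b=get_image("scene")
cv2.imwrite("pics/t6.png",cv2.resize(b["image"][195:255,210:310,::-1],None,fx=8,fy=8,interpolation=cv2.INTER_CUBIC))
E
```

```text
t: 13.1
position: [0.5391, -0.0212, 0.0582]
tcp_rot: [[0.276, 0.961, -0.001], [0.961, -0.276, 0.0], [-0.0, -0.001, -1.0]]
force: [-4.9, -1.1, -0.7]
opening: 0.0095
t 13.10 jig mm [-4.94 -8.01 58.2 ] F jig [-4.43 -2.39 -0.74] T [-0.28  1.24 -0.05] open 0.0095 yaw y-axis vs N 0.07 tilt [-0.001  0.   ]
t: 13.77
position: [0.5392, -0.0207, 0.0582]
tcp_rot: [[0.276, 0.961, -0.001], [0.961, -0.276, -0.0], [-0.001, -0.001, -1.0]]
force: [-5.5, -1.5, 0.8]
opening: 0.0095
t 13.77 jig mm [-4.91 -7.49 58.2 ] F jig [-4.9  -3.02  0.83] T [-0.31  1.29 -0.05] open 0.0095 yaw y-axis vs N 0.03 tilt [-0.001 -0.   ]
```

View pics/t6.png

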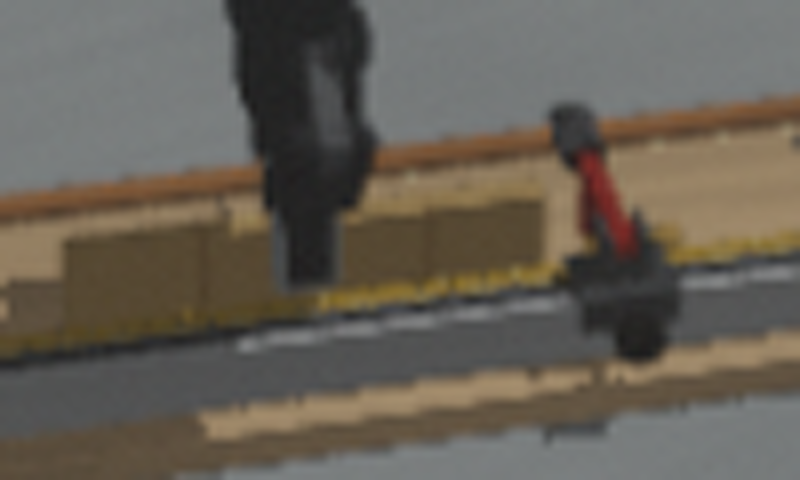

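```bash
python3 -m jog '{"travel":[[0,-0.03,0],[0.02,-0.06,0],[0.04,-0.06,0],[0.06,-0.06,0],[0.08,-0.06,0],[0.1,-0.06,0],[0.12,-0.06,0],[0.14,-0.06,0]],"delta_rot":[[0,0,0],[0,0,0],[0,0,0],[0,0,0],[0,0,0],[0,0,0],[0,0,0],[0,0,0]]}'; python3 - <<'E'
from h import *
st()
E
python3 -m jog '{"travel":[[0.02,0,0],[0.04,0,0],[0.05,0,0],[0.06,0,0],[0.07,0,0],[0.08,0,0],[0.09,0,0],[0.1,0,0]],"delta_rot":[[0,0,0],[0,0,0],[0,0,0],[0,0,0],[0,0,0],[0,0,0],[0,0,0],[0,0,0]]}'; python3 - <<'E'
from h import *
st()
E
```

```text
t: 14.48
position: [0.5397, -0.019, 0.0584]
tcp_rot: [[0.276, 0.961, 0.0], [0.961, -0.276, -0.0], [0.0, 0.0, -1.0]]
force: [-3.8, -1.8, -0.8]
opening: 0.0096
t 14.48 jig mm [-4.97 -5.74 58.41] F jig [-3.16 -2.81 -0.84] T [-0.22  0.96 -0.04] open 0.0096 yaw y-axis vs N 0.03 tilt [ 0. -0.]
t: 15.15
position: [0.5399, -0.018, 0.0584]
tcp_rot: [[0.276, 0.961, 0.0], [0.961, -0.276, 0.0], [0.0, 0.0, -1.0]]
force: [-4.5, -0.8, -0.7]
opening: 0.0098
t 15.15 jig mm [-4.99 -4.75 58.39] F jig [-4.06 -2.05 -0.67] T [-0.13  0.9  -0.07] open 0.0098 yaw y-axis vs N 0.03 tilt [0. 0.]
```

```bash
for i in 1; do python3 -m jog '{"travel":[[0.02,-0.02,0],[0.04,-0.03,0],[0.06,-0.03,0],[0.08,-0.03,0],[0.1,-0.03,0],[0.12,-0.03,0],[0.13,-0.03,0],[0.14,-0.03,0]],"delta_rot":[[0,0,0],[0,0,0],[0,0,0],[0,0,0],[0,0,0],[0,0,0],[0,0,0],[0,0,0]]}' >/dev/null; done; python3 -c "
from h import *
st()"
python3 -m jog '{"travel":[[0.02,0,0],[0.04,0,0],[0.06,0,0],[0.07,0,0],[0.08,0,0],[0.1,0,0],[0.11,0,0],[0.12,0,0]],"delta_rot":[[0,0,0],[0,0,0],[0,0,0],[0,0,0],[0,0,0],[0,0,0],[0,0,0],[0,0,0]]}'>/dev/null; python3 -c "
from h import *
st()"
```

```text
t 15.82 jig mm [-5.03 -3.22 58.49] F jig [-2.3  -0.34 -0.11] T [-0.05  0.42 -0.07] open 0.0092 yaw y-axis vs N 0.03 tilt [0.001 0.   ]
t 16.48 jig mm [-5.08 -2.02 58.48] F jig [-0.27 -0.23 -0.78] T [-0.01  0.06  0.05] open 0.0093 yaw y-axis vs N 0.04 tilt [0.001 0.   ]
```

```bash
python3 -m jog '{"travel":[[0.02,0,0],[0.04,0,0],[0.06,0,0],[0.07,0,0],[0.08,0,0],[0.1,0,0],[0.11,0,0],[0.12,0,0]],"delta_rot":[[0,0,0],[0,0,0],[0,0,0],[0,0,0],[0,0,0],[0,0,0],[0,0,0],[0,0,0]]}'>/dev/null; python3 -c "
from h import *
st()"
```

```text
t 17.15 jig mm [-5.35 -0.95 58.37] F jig [-0.32  0.01 -1.01] T [-0.02  0.03  0.03] open 0.009 yaw y-axis vs N 0.04 tilt [ 0. -0.]
```

```bash
python3 -m jog '{"travel":[[0.02,0,0],[0.04,0,0],[0.06,0,0],[0.08,0,0],[0.1,0,0],[0.12,0,0],[0.13,0,0],[0.14,0,0]],"delta_rot":[[0,0,0],[0,0,0],[0,0,0],[0,0,0],[0,0,0],[0,0,0],[0,0,0],[0,0,0]]}'>/dev/null; python3 -c "
from h import *
st()"
```

```text
t 17.82 jig mm [-5.39  0.38 58.34] F jig [ 0.38  0.04 -0.94] T [-0.03  0.06  0.09] open 0.0093 yaw y-axis vs N 0.03 tilt [-0. -0.]
```

```bash
python3 -m jog '{"travel":[[0.02,0,0],[0.04,0,0],[0.06,0,0],[0.08,0,0],[0.1,0,0],[0.12,0,0],[0.13,0,0],[0.14,0,0]],"delta_rot":[[0,0,0],[0,0,0],[0,0,0],[0,0,0],[0,0,0],[0,0,0],[0,0,0],[0,0,0]]}'>/dev/null; python3 -c "
from h import *
st()"
```

```text
t 18.48 jig mm [-5.4   1.86 58.36] F jig [-0.27 -0.2  -0.26] T [0.01 0.1  0.07] open 0.0094 yaw y-axis vs N 0.04 tilt [-0. -0.]
```

```bash
python3 -m jog '{"travel":[[0.02,0,0],[0.04,0,0],[0.06,0,0],[0.08,0,0],[0.1,0,0],[0.12,0,0],[0.13,0,0],[0.14,0,0]],"delta_rot":[[0,0,0],[0,0,0],[0,0,0],[0,0,0],[0,0,0],[0,0,0],[0,0,0],[0,0,0]]}'>/dev/null; python3 -c "
from h import *
st()
b=get_image('scene')
cv2.imwrite('pics/t7.png',cv2.resize(b['image'][205:245,240:310,::-1],None,fx=11,fy=11,interpolation=cv2.INTER_CUBIC))"
```

```text
t 19.15 jig mm [-5.35  3.21 58.36] F jig [ 0.02  0.47 -1.33] T [-0.03  0.12  0.07] open 0.0089 yaw y-axis vs N 0.03 tilt [-0. -0.]
```

View pics/t7.png

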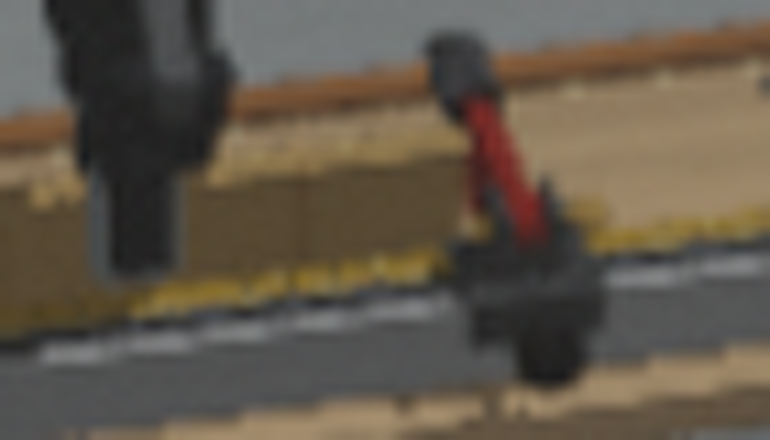

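```bash
python3 -m jog '{"travel":[[0.02,0,0],[0.04,0,0],[0.06,0,0],[0.08,0,0],[0.1,0,0],[0.11,0,0],[0.11,0,0],[0.11,0,0]],"delta_rot":[[0,0,0],[0,0,0],[0,0,0],[0,0,0],[0,0,0],[0,0,0],[0,0,0],[0,0,0]]}'>/dev/null; python3 -c "
from h import *
st()"
```

```text
t 19.87 jig mm [-5.37  4.39 58.35] F jig [-0.5  -0.76 -1.1 ] T [-0.01  0.09  0.04] open 0.0092 yaw y-axis vs N 0.04 tilt [0. 0.]
```

```bash
python3 -m jog '{"travel":[[0.02,0,0],[0.03,0,0],[0.05,0,0],[0.06,0,0],[0.07,0,0],[0.08,0,0],[0.08,0,0],[0.08,0,0]],"delta_rot":[[0,0,0],[0,0,0],[0,0,0],[0,0,0],[0,0,0],[0,0,0],[0,0,0],[0,0,0]]}'>/dev/null; python3 -c "
from h import *
st()"
```

```text
t 20.53 jig mm [-5.38  5.13 58.35] F jig [ 0.37 -0.16 -1.55] T [-0.06  0.12  0.11] open 0.0092 yaw y-axis vs N 0.03 tilt [-0. -0.]
```

```bash
python3 -m jog '{"travel":[[0.02,0,0],[0.03,0,0],[0.05,0,0],[0.06,0,0],[0.07,0,0],[0.08,0,0],[0.08,0,0],[0.08,0,0]],"delta_rot":[[0,0,0],[0,0,0],[0,0,0],[0,0,0],[0,0,0],[0,0,0],[0,0,0],[0,0,0]]}'>/dev/null; python3 -c "
from h import *
st()"
```

```text
t 21.20 jig mm [-5.37  5.95 58.36] F jig [-0.92 -1.33 -0.34] T [-0.01  0.12  0.05] open 0.0094 yaw y-axis vs N 0.03 tilt [-0.  0.]
```

```bash
python3 -m jog '{"travel":[[0.02,0,0],[0.03,0,0],[0.04,0,0],[0.05,0,0],[0.06,0,0],[0.07,0,0],[0.07,0,0],[0.07,0,0]],"delta_rot":[[0,0,0],[0,0,0],[0,0,0],[0,0,0],[0,0,0],[0,0,0],[0,0,0],[0,0,0]]}'>/dev/null; python3 -c "
from h import *
st()"
```

```text
t 21.87 jig mm [-5.39  6.64 58.36] F jig [-0.7 -0.1 -0.1] T [-0.05  0.11  0.09] open 0.0093 yaw y-axis vs N 0.03 tilt [-0. -0.]
```

```bash
python3 -m jog '{"travel":[[0.02,0,0],[0.03,0,0],[0.05,0,0],[0.06,0,0],[0.07,0,0],[0.08,0,0],[0.08,0,0],[0.08,0,0]],"delta_rot":[[0,0,0],[0,0,0],[0,0,0],[0,0,0],[0,0,0],[0,0,0],[0,0,0],[0,0,0]]}'>/dev/null; python3 -c "
from h import *
st()"
```

```text
t 22.53 jig mm [-5.36  7.47 58.38] F jig [-0.72  0.07 -0.77] T [0.02 0.14 0.08] open 0.0094 yaw y-axis vs N 0.03 tilt [ 0. -0.]
```

```bash
python3 -c "
from h import *
if abs(state()['torque'][0])>.15: print('CONTACT?')
b=get_image('scene')
cv2.imwrite('pics/t8.png',cv2.resize(b['image'][205:245,240:310,::-1],None,fx=11,fy=11,interpolation=cv2.INTER_CUBIC))"
```

```text
(no output)
```

View pics/t8.png

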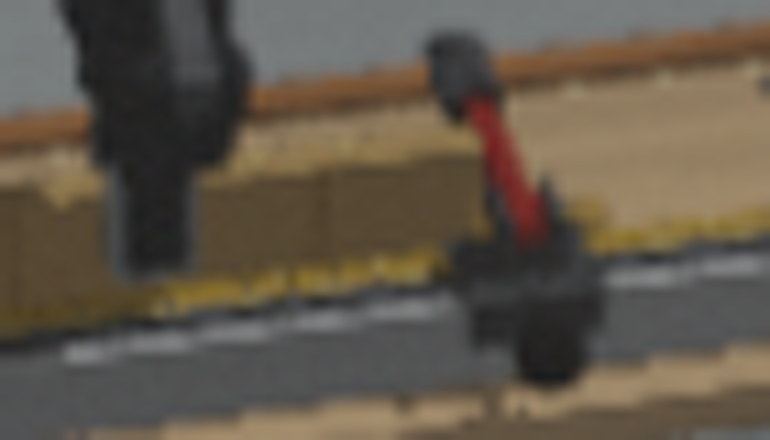

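```bash
python3 -m jog '{"travel":[[0.02,0,0],[0.03,0,0],[0.05,0,0],[0.06,0,0],[0.07,0,0],[0.08,0,0],[0.08,0,0],[0.08,0,0]],"delta_rot":[[0,0,0],[0,0,0],[0,0,0],[0,0,0],[0,0,0],[0,0,0],[0,0,0],[0,0,0]]}'>/dev/null; python3 -c "
from h import *
st()"
```

```text
t 23.25 jig mm [-5.36  7.93 58.35] F jig [-0.8  -1.53 -0.04] T [-0.31  0.25  0.06] open 0.0094 yaw y-axis vs N 0.02 tilt [-0. -0.]
```

```bash
python3 -m jog '{"travel":[[0.01,0,0],[0.02,0,0],[0.03,0,0],[0.04,0,0],[0.05,0,0],[0.06,0,0],[0.06,0,0],[0.06,0,0]],"delta_rot":[[0,0,0],[0,0,0],[0,0,0],[0,0,0],[0,0,0],[0,0,0],[0,0,0],[0,0,0]]}'>/dev/null; python3 -c "
from h import *
st()"
```

```text
t 23.92 jig mm [-5.36  8.09 58.32] F jig [-1.18 -5.86  1.53] T [-0.96  0.43  0.08] open 0.009 yaw y-axis vs N 0.01 tilt [-0.001 -0.001]
```

```bash
python3 -m jog '{"travel":[[-0.03,0,0],[-0.06,0,0],[-0.06,0.03,0],[-0.06,0.06,0],[-0.06,0.09,0],[-0.06,0.12,0],[-0.06,0.12,0],[-0.06,0.12,0]],"delta_rot":[[0,0,0],[0,0,0],[0,0,0],[0,0,0],[0,0,0],[0,0,0],[0,0,0],[0,0,0]]}'>/dev/null; python3 -c "
from h import *
st()"
```

```text
t 24.58 jig mm [-5.19  8.04 58.18] F jig [-3.26 -4.37  2.4 ] T [-0.66  1.01  0.06] open 0.009 yaw y-axis vs N 0.04 tilt [-0.002 -0.   ]
```

```bash
python3 -m jog '{"travel":[[0.01,0,0],[0.02,0,0],[0.03,0,0],[0.04,0,0],[0.04,0,0],[0.04,0,0],[0.04,0,0],[0.04,0,0]],"delta_rot":[[0,0,0],[0,0,0],[0,0,0],[0,0,0],[0,0,0],[0,0,0],[0,0,0],[0,0,0]]}'>/dev/null; python3 -c "
from h import *
st()
for i in range(4):
  get_image('top');st()"
```

```text
t 25.25 jig mm [-5.21  8.05 58.16] F jig [-2.63 -4.37  2.59] T [-0.82  1.05  0.11] open 0.009 yaw y-axis vs N 0.03 tilt [-0.003 -0.001]
t 25.30 jig mm [-5.21  8.07 58.16] F jig [-2.95 -5.91  2.44] T [-0.85  1.02  0.13] open 0.0098 yaw y-axis vs N 0.03 tilt [-0.003 -0.001]
t 25.35 jig mm [-5.18  8.06 58.18] F jig [-3.2  -5.32  2.36] T [-0.85  1.07  0.11] open 0.0096 yaw y-axis vs N 0.03 tilt [-0.002 -0.001]
t 25.40 jig mm [-5.16  8.04 58.19] F jig [-3.27 -5.24  2.71] T [-0.79  0.99  0.06] open 0.0095 yaw y-axis vs N 0.03 tilt [-0.002 -0.001]
t 25.45 jig mm [-5.19  8.02 58.16] F jig [-3.23 -5.13  3.49] T [-0.79  1.06  0.11] open 0.0096 yaw y-axis vs N 0.03 tilt [-0.002 -0.001]
```

```bash
python3 -m jog '{"travel":[[0.01,0,0],[0.02,0,0],[0.03,0,0],[0.04,0,0],[0.04,0,0],[0.04,0,0],[0.04,0,0],[0.04,0,0]],"delta_rot":[[0,0,0],[0,0,0],[0,0,0],[0,0,0],[0,0,0],[0,0,0],[0,0,0],[0,0,0]]}'>/dev/null; python3 -c "
from h import *
st()
for i in range(4):
  get_image('top');st()"
```

```text
t 26.12 jig mm [-5.2   8.05 58.14] F jig [-3.48 -5.63  2.96] T [-1.02  1.07  0.06] open 0.0094 yaw y-axis vs N 0.02 tilt [-0.003 -0.001]
t 26.17 jig mm [-5.18  8.07 58.16] F jig [-3.4  -6.31  2.74] T [-0.93  1.14  0.12] open 0.0095 yaw y-axis vs N 0.02 tilt [-0.003 -0.001]
t 26.22 jig mm [-5.14  8.09 58.15] F jig [-4.14 -7.54  2.81] T [-0.99  1.08  0.13] open 0.0091 yaw y-axis vs N 0.02 tilt [-0.003 -0.001]
t 26.27 jig mm [-5.16  8.1  58.15] F jig [-4.07 -6.15  3.65] T [-0.97  1.09  0.11] open 0.0093 yaw y-axis vs N 0.02 tilt [-0.003 -0.001]
t 26.32 jig mm [-5.17  8.09 58.15] F jig [-3.82 -6.37  3.44] T [-0.98  1.05  0.08] open 0.0092 yaw y-axis vs N 0.02 tilt [-0.003 -0.001]
```

```bash
python3 -m jog '{"travel":[[0.01,0,-0.02],[0.02,0,-0.03],[0.03,0,-0.03],[0.04,0,-0.03],[0.04,0,-0.03],[0.04,0,-0.03],[0.04,0,-0.03],[0.04,0,-0.03]],"delta_rot":[[0,0,0],[0,0,0],[0,0,0],[0,0,0],[0,0,0],[0,0,0],[0,0,0],[0,0,0]]}'>/dev/null; python3 -c "
from h import *
st()
for i in range(5):
  get_image('top');st()"
```

```text
t 26.98 jig mm [-5.17  8.13 58.27] F jig [-2.78 -7.31  0.99] T [-1.12  1.09  0.06] open 0.0092 yaw y-axis vs N 0.01 tilt [-0.003 -0.001]
t 27.03 jig mm [-5.17  8.14 58.31] F jig [-2.17 -6.74  1.76] T [-1.13  1.03  0.11] open 0.0093 yaw y-axis vs N 0.01 tilt [-0.003 -0.001]
t 27.08 jig mm [-5.17  8.15 58.27] F jig [-2.88 -6.89  1.58] T [-1.13  1.05  0.1 ] open 0.0094 yaw y-axis vs N 0.01 tilt [-0.003 -0.001]
t 27.13 jig mm [-5.16  8.15 58.29] F jig [-2.81 -6.35  1.2 ] T [-1.12  1.02  0.12] open 0.0094 yaw y-axis vs N 0.01 tilt [-0.003 -0.002]
t 27.18 jig mm [-5.19  8.13 58.28] F jig [-2.39 -6.84  1.7 ] T [-1.13  1.03  0.11] open 0.0093 yaw y-axis vs N 0.01 tilt [-0.003 -0.001]
t 27.23 jig mm [-5.17  8.14 58.29] F jig [-2.71 -5.88  1.47] T [-1.2   1.08  0.12] open 0.0091 yaw y-axis vs N 0.01 tilt [-0.003 -0.001]
```

```bash
python3 -m jog '{"travel":[[0.01,0,0],[0.02,0,0],[0.025,0,0],[0.025,0,0],[0.025,0,0],[0.025,0,0],[0.025,0,0],[0.025,0,0]],"delta_rot":[[0,0,0],[0,0,0],[0,0,0],[0,0,0],[0,0,0],[0,0,0],[0,0,0],[0,0,0]]}'>/dev/null; python3 -c "
from h import *
st()
for i in range(5):
  get_image('top');st()"
```

```text
t 27.90 jig mm [-5.21  8.13 58.25] F jig [-2.64 -6.72  1.86] T [-1.19  1.05  0.11] open 0.009 yaw y-axis vs N 0.0 tilt [-0.003 -0.002]
t 27.95 jig mm [-5.19  8.17 58.28] F jig [-3.12 -7.78  2.69] T [-1.24  1.04  0.18] open 0.0092 yaw y-axis vs N 0.0 tilt [-0.003 -0.002]
t 28.00 jig mm [-5.19  8.18 58.28] F jig [-2.36 -7.34  1.58] T [-1.15  1.06  0.11] open 0.0093 yaw y-axis vs N 0.0 tilt [-0.003 -0.002]
t 28.05 jig mm [-5.18  8.14 58.29] F jig [-1.77 -7.62  2.85] T [-1.21  1.07  0.17] open 0.0093 yaw y-axis vs N -0.0 tilt [-0.003 -0.002]
t 28.10 jig mm [-5.2   8.16 58.27] F jig [-2.81 -7.08  2.75] T [-1.23  1.02  0.11] open 0.0089 yaw y-axis vs N 0.0 tilt [-0.003 -0.002]
t 28.15 jig mm [-5.15  8.14 58.29] F jig [-3.4  -7.71  3.05] T [-1.19  1.02  0.06] open 0.0094 yaw y-axis vs N 0.0 tilt [-0.003 -0.002]
```

```bash
python3 -m jog '{"travel":[[-0.02,0,0],[-0.04,0,0],[-0.05,0,0],[-0.06,0,0],[-0.06,0,0],[-0.06,0,0],[-0.06,0,0],[-0.06,0,0]],"delta_rot":[[0,0,0],[0,0,0],[0,0,0],[0,0,0],[0,0,0],[0,0,0],[0,0,0],[0,0,0]]}'>/dev/null; python3 -c "
from h import *
st()"
```

```text
t 28.82 jig mm [-5.18  8.16 58.27] F jig [-3.2  -7.71  1.48] T [-1.    1.01  0.1 ] open 0.0092 yaw y-axis vs N 0.02 tilt [-0.003 -0.001]
```

```bash
python3 -m jog '{"travel":[[0,0,0],[0,0,0],[0,0,0],[0,0,0],[0,0,0],[0,0,0],[0,0,0],[0,0,0]],"delta_rot":[[0,0,0],[0,0,0],[0,0,0],[0,0,0],[0,0,0],[0,0,0],[0,0,0],[0,0,0]]}' 0.4 >/dev/null; python3 -c "
from h import *
st()"
```

```text
t 29.48 jig mm [-4.12  9.16 58.67] F jig [-0.7  -0.1  -0.38] T [ 0.03 -0.01  0.07] open 0.034 yaw y-axis vs N 0.03 tilt [0. 0.]
```

```bash
python3 -m jog '{"travel":[[0,-0.1,-1],[0,-0.1,-3],[0,-0.1,-6],[0,-0.1,-9],[-2,-3,-11],[-4,-6,-11],[-5,-8,-11],[-5,-9,-11]],"delta_rot":[[0,0,0],[0,0,0],[0,0,0],[0,0,0],[0,0,5],[0,0,12],[0,0,19],[0,0,26]]}'>/dev/null; python3 - <<'E'
from h import *
st()
a=get_image("top");b=get_image("scene")
cv2.imwrite("pics/t9.png",np.vstack([cv2.resize(a["image"][170:250,220:380,::-1],None,fx=3.5,fy=3.5,interpolation=cv2.INTER_CUBIC),cv2.resize(b["image"][190:260,160:320,::-1],None,fx=3.5,fy=3.5,interpolation=cv2.INTER_CUBIC)]))
go((-.05,.097,.13),D)
E
```

```text
t 30.15 jig mm [-96.8  -43.61 169.42] F jig [-0.68  0.61 -0.53] T [-0.06 -0.01  0.  ] open 0.0345 yaw y-axis vs N -26.47 tilt [-0.001 -0.002]
travel cm [14.45 -1.99  3.94] TCP jig [-95.5 -41.5 169.6]
rot about tool z 64.00064197331113
```

View pics/t9.png

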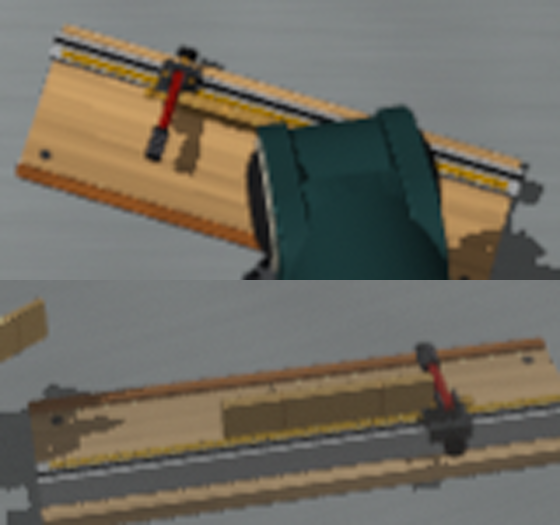

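```bash
python3 -m jog '{"travel":[[1,0,0],[3,-0.3,0],[5,-0.6,0],[7,-1,0],[9,-1.4,0],[11,-1.8,0],[13,-2,0],[14.4,-2,0]],"delta_rot":[[0,0,7],[0,0,14],[0,0,21],[0,0,28],[0,0,35],[0,0,42],[0,0,49],[0,0,56]]}'>/dev/null; python3 - <<'E'
from h import *
st()
a=get_image("top");b=get_image("scene")
cv2.imwrite("pics/t10.png",np.hstack([cv2.resize(a["image"][170:240,220:310,::-1],None,fx=4,fy=4,interpolation=cv2.INTER_CUBIC),cv2.resize(b["image"][170:240,240:330,::-1],None,fx=4,fy=4,interpolation=cv2.INTER_CUBIC)]))
go((-.05,.097,.062),D)
print(tojig(cast(a,(264.9,210.9),.0585)))
E
```

```text
t 30.92 jig mm [-48.12 100.49 168.99] F jig [-0.33 -0.25 -0.19] T [ 0.02 -0.01 -0.05] open 0.0343 yaw y-axis vs N -81.93 tilt [0.001 0.001]
travel cm [-0.28  0.37 10.7 ] TCP jig [-47.9 100.8 169. ]
rot about tool z 8.369877712941275
[-0.0498336   0.09500558  0.0585    ]
```

View pics/t10.png

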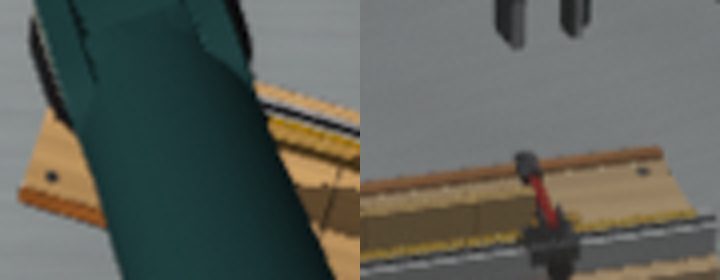

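```bash
python3 -m jog '{"travel":[[-0.3,0.45,1],[-0.3,0.45,3],[-0.3,0.45,5],[-0.3,0.45,7],[-0.3,0.45,8],[-0.3,0.45,8.5],[-0.3,0.45,9],[-0.3,0.45,9]],"delta_rot":[[0,0,5],[0,0,8.4],[0,0,8.4],[0,0,8.4],[0,0,8.4],[0,0,8.4],[0,0,8.4],[0,0,8.4]]}'>/dev/null; python3 - <<'E'
from h import *
st()
b=get_image("scene")
cv2.imwrite("pics/t11.png",cv2.resize(b["image"][170:240,240:330,::-1],None,fx=7,fy=7,interpolation=cv2.INTER_CUBIC))
go((-.05,.096,.047),D)
E
```

```text
t 31.68 jig mm [-51.28  92.23  78.46] F jig [-0.62  0.01  0.28] T [ 0.01  0.03 -0.05] open 0.0345 yaw y-axis vs N 89.7 tilt [-0. -0.]
travel cm [ 0.1  -0.36  3.2 ] TCP jig [-51.1  92.4  79. ]
rot about tool z -0.31669372366644666
```

View pics/t11.png

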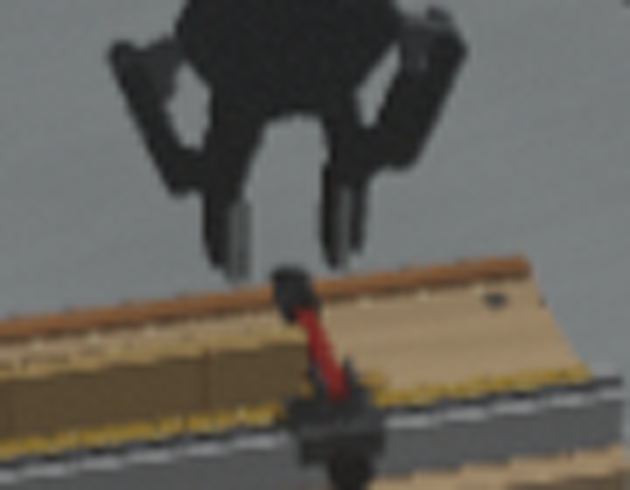

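```bash
python3 -m jog '{"travel":[[0.1,-0.3,0],[0.1,-0.36,0.5],[0.1,-0.36,1],[0.1,-0.36,1.5],[0.1,-0.36,2],[0.1,-0.36,2.5],[0.1,-0.36,3],[0.1,-0.36,3.2]],"delta_rot":[[0,0,0],[0,0,-0.3],[0,0,-0.3],[0,0,-0.3],[0,0,-0.3],[0,0,-0.3],[0,0,-0.3],[0,0,-0.3]]}'>/dev/null; python3 - <<'E'
from h import *
st()
b=get_image("scene")
cv2.imwrite("pics/t12.png",cv2.resize(b["image"][180:240,240:330,::-1],None,fx=8,fy=8,interpolation=cv2.INTER_CUBIC))
E
```

```text
t 32.40 jig mm [-50.88  95.68  45.64] F jig [-0.26  0.38 -1.16] T [-0.01 -0.06  0.03] open 0.0342 yaw y-axis vs N 89.93 tilt [-0.001 -0.   ]
```

View pics/t12.png

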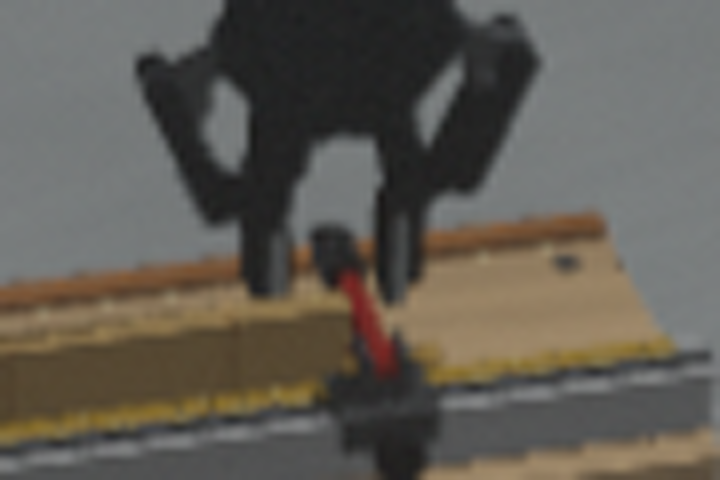

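```bash
python3 -m jog '{"travel":[[0,0,0],[0,0,0],[0,0,0],[0,0,0],[0,0,0],[0,0,0],[0,0,0],[0,0,0]],"delta_rot":[[0,0,0],[0,0,0],[0,0,0],[0,0,0],[0,0,0],[0,0,0],[0,0,0],[0,0,0]]}' 0 20 >/dev/null; python3 -c "
from h import *
st()"
```

```text
t 33.12 jig mm [-50.39  96.79  46.84] F jig [-0.28  5.61 -1.71] T [ 1.06 -0.11  0.05] open 0.0137 yaw y-axis vs N 89.97 tilt [0.001 0.001]
```

```bash
python3 -m jog '{"travel":[[0,-0.03,0],[0,-0.06,0],[0,-0.09,0],[0,-0.1,0],[0,-0.1,0],[0,-0.1,0],[0,-0.1,0],[0,-0.1,0]],"delta_rot":[[0,0,0],[0,0,0],[0,0,0],[0,0,0],[0,0,0],[0,0,0],[0,0,0],[0,0,0]]}' >/dev/null; python3 -c "
from h import *
st()"
```

```text
t 33.78 jig mm [-50.38  96.88  46.7 ] F jig [-1.73  3.54  0.8 ] T [0.76 0.05 0.04] open 0.0136 yaw y-axis vs N 89.93 tilt [-0. -0.]
```

```bash
python3 -m jog '{"travel":[[0,-0.03,0],[0,-0.06,0],[0,-0.09,0],[0,-0.12,0],[0,-0.15,0],[0,-0.18,0],[0,-0.18,0],[0,-0.18,0]],"delta_rot":[[0,0,0],[0,0,0],[0,0,0],[0,0,0],[0,0,0],[0,0,0],[0,0,0],[0,0,0]]}' >/dev/null; python3 -c "
from h import *
st()"
```

```text
t 34.45 jig mm [-50.42  97.24  46.56] F jig [-2.83 -4.85  4.96] T [-0.98  0.64 -0.09] open 0.0136 yaw y-axis vs N 89.87 tilt [-0.001 -0.002]
```

```bash
python3 -m jog '{"travel":[[0,0.03,0],[0,0.06,0],[0,0.07,0],[0,0.07,-0.15],[0.01,0.07,-0.4],[0.03,0.07,-0.64],[0.07,0.07,-0.95],[0.13,0.07,-1.27]],"delta_rot":[[0,0,0],[0,0,0],[0,0,0],[0,0,0],[0,0,0],[0,0,0],[0,0,0],[0,0,0]]}' >/dev/null; python3 -c "
from h import *
st()"
```

```text
t 35.12 jig mm [-49.37  97.29  58.96] F jig [ 1.27 -4.82 -4.74] T [-1.03  0.27 -0.04] open 0.0135 yaw y-axis vs N 89.91 tilt [-0.001 -0.001]
```

```bash
python3 -m jog '{"travel":[[0.08,0.03,-0.31],[0.17,0.03,-0.62],[0.28,0.03,-0.92],[0.4,0.03,-1.21],[0.53,0.03,-1.5],[0.69,0.03,-1.78],[0.85,0.03,-2.05],[1.03,0.03,-2.31]],"delta_rot":[[0,0,0],[0,0,0],[0,0,0],[0,0,0],[0,0,0],[0,0,0],[0,0,0],[0,0,0]]}' >/dev/null; python3 -c "
from h import *
st()"
```

```text
t 35.78 jig mm [-39.6   97.32  82.27] F jig [-0.06 -5.05 -4.85] T [-0.93  0.63  0.05] open 0.0131 yaw y-axis vs N 89.94 tilt [-0.002 -0.   ]
```

```bash
python3 -m jog '{"travel":[[0.2,0.03,-0.26],[0.4,0.03,-0.5],[0.62,0.03,-0.73],[0.85,0.03,-0.95],[1.1,0.03,-1.16],[1.35,0.03,-1.35],[1.61,0.03,-1.53],[1.89,0.03,-1.7]],"delta_rot":[[0,0,0],[0,0,0],[0,0,0],[0,0,0],[0,0,0],[0,0,0],[0,0,0],[0,0,0]]}' >/dev/null; python3 -c "
from h import *
st()
b=get_image('scene')
cv2.imwrite('pics/t13.png',cv2.resize(b['image'][170:240,220:330,::-1],None,fx=7,fy=7,interpolation=cv2.INTER_CUBIC))"
```

```text
t 36.45 jig mm [-21.19  97.3   99.33] F jig [-4.94 -4.4  -2.73] T [-0.64  1.34  0.04] open 0.0134 yaw y-axis vs N 89.96 tilt [-0.003 -0.   ]
```

View pics/t13.png

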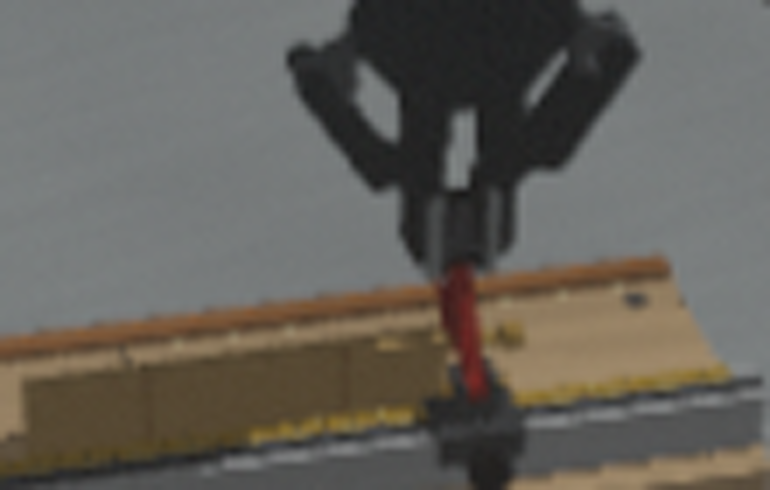

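```bash
python3 -m jog '{"travel":[[0.57,0.03,-0.29],[1.17,0.03,-0.52],[1.78,0.03,-0.68],[2.41,0.03,-0.78],[3.05,0.03,-0.82],[3.69,0.03,-0.78],[4.32,0.03,-0.68],[4.94,0.03,-0.52]],"delta_rot":[[0,0,0],[0,0,0],[0,0,0],[0,0,0],[0,0,0],[0,0,0],[0,0,0],[0,0,0]]}' >/dev/null; python3 -c "
from h import *
st()"
python3 -m jog '{"travel":[[0.1,0,0],[0.1,0,0],[0.1,0,0],[0.1,0,0],[0.1,0,0],[0.1,0,0],[0.1,0,0],[0.1,0,0]],"delta_rot":[[0,0,0],[0,0,0],[0,0,0],[0,0,0],[0,0,0],[0,0,0],[0,0,0],[0,0,0]]}' 0.4 >/dev/null; python3 -c "
from h import *
st()"
```

```text
t 37.17 jig mm [ 29.56  97.38 105.92] F jig [-3.73 -5.04  3.74] T [-0.78  1.35  0.01] open 0.0133 yaw y-axis vs N 89.97 tilt [-0. -0.]
t 37.83 jig mm [ 30.51  97.16 104.74] F jig [ 0.08 -0.09  0.23] T [-0.04  0.04  0.  ] open 0.034 yaw y-axis vs N 89.93 tilt [0. 0.]
```

```bash
python3 -m jog '{"travel":[[0,0,-1],[0,0,-3],[0,0,-6],[0,0,-9],[0,0,-12],[-3,3,-13],[-6,7,-13],[-9,11,-13]],"delta_rot":[[0,0,0],[0,0,0],[0,0,0],[0,0,0],[0,0,0],[0,0,0],[0,0,0],[0,0,0]]}' >/dev/null; python3 -m jog '{"travel":[[-3,3,0],[-6,6,0],[-9,9,0],[-12,12,0],[-13,15,0],[-13,19,0],[-13,23,0],[-13,26,0]],"delta_rot":[[0,0,0],[0,0,0],[0,0,0],[0,0,0],[0,0,0],[0,0,0],[0,0,0],[0,0,0]]}' >/dev/null; python3 - <<'E'
from h import *
st()
a=get_image("top");b=get_image("scene")
cv2.imwrite("pics/top_end.png",cv2.resize(a["image"][165:270,215:385,::-1],None,fx=4.6,fy=4.6,interpolation=cv2.INTER_CUBIC))
cv2.imwrite("pics/sc_end.png",cv2.resize(b["image"][190:270,160:340,::-1],None,fx=4.4,fy=4.4,interpolation=cv2.INTER_CUBIC))
m=cv2.inRange(cv2.cvtColor(a["image"],cv2.COLOR_RGB2HSV),(18,150,100),(32,255,255))
n_,lab,s,ce=cv2.connectedComponentsWithStats(m)
print([x.tolist() for x in s[1:] if x[4]>15 and 215<x[0]<385 and 165<x[1]<270])
E
```

```text
t 39.17 jig mm [-179.23 -260.65  235.9 ] F jig [ 0.66 -0.25 -0.26] T [-0.01 -0.03  0.03] open 0.0342 yaw y-axis vs N 89.83 tilt [ 0.002 -0.002]
[[238, 185, 29, 10, 54], [275, 197, 90, 27, 313]]
```

View pics/top_end.png

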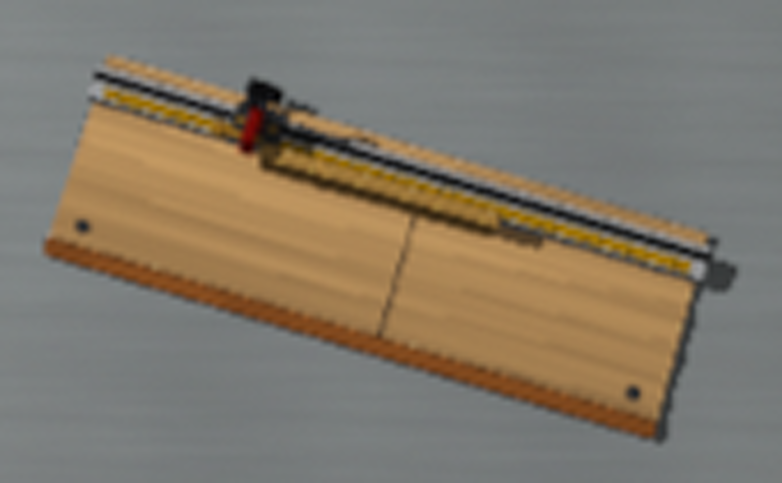

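View pics/sc_end.png

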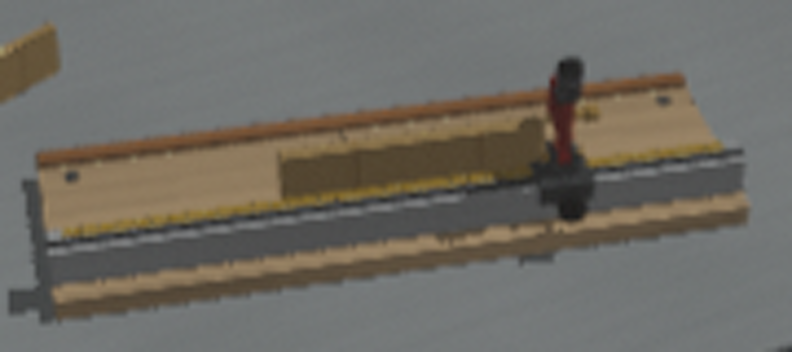

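```bash
python3 - <<'E'
from h import *
a=get_image("top");b=get_image("scene")
for n,g,(x0,x1,y0,y1) in(("top",a,(266,280,178,189)),("scene",b,(283,296,200,213))):
    im=g["image"][y0:y1,x0:x1].max(2);print(n);print(im)
P,e=tri(a,(272,185),b,(289.3,206.6));j=tojig(P);print(j,e,np.arctan2(j[2]-.054,-(j[0]-.011)))
E
```

```text
top
[[126 127 127 127 126 126 127 127 126 126 127 128 128 127]
 [127 126 127 127 126 127 128 128 128 128 128 129 129 129]
 [128 128 128 128 128 129 129 128 128 128 128 128 129 129]
 [129 128 128 114 111 123 129 129 129 129 129 130 130 130]
 [127 128 120  78  62  86  97 109 124 129 129 129 130 130]
 [128 127  97  44  14  16  24  57  89 110 124 129 129 128]
 [126 126  81  25  13  15  16  14  24  56 100 124 128 129]
 [154 155 100  28  15  15  12  22  17   9  72 117 128 128]
 [172 159  97  31  21  21  17  23  17  15  85 104 102 118]
 [137  83  42  28  19  33  34  79  76  63 101  84  59  90]
 [ 93  48  38  52  58  52  40  93  96 105 103  82  69  62]]
scene
[[121 120 119 119 119 119 120 119 120 119 119 120 119]
 [117 120 119 119 117 119 120 119 118 120 119 119 119]
 [119 118 119 119 118 111 106 107 109 119 119 121 120]
 [117 119 118 114  97  77  65  65  77 110 119 120 118]
 [119 118 117 102  40  36  37  41  50  86 120 120 120]
 [118 119 113  85  36  39  38  37  44  76 121 121 120]
 [118 118 109  76  38  37  38  36  42  75 120 119 120]
 [120 113 100  68  45  38  42  40  52  86 118 119 119]
 [119 109  77  64  47  46  47  48  55  92 119 120 117]
 [114 104  63  61  45  43  48  52  58  94 123 126 120]
 [116 100  62  50  40  41  41  42  57  94 114 113 110]
 [117 100  62  47  48  44  39  42  52  83  95  90  84]
 [102  88  62  49  47  41  43  47  79 112 105 106 106]]
[0.02008027 0.09553611 0.11967263] 0.005229721572629149 1.7081908540853388
```

```bash
python3 - <<'E'
from h import *
a=get_image("top");b=get_image("scene")
for th in(1.6,1.7,1.8,1.88,1.97):
    f=lambda r:toworld((.011-r*np.cos(th),.0965,.054+r*np.sin(th)))
    print(th,[proj(g,f(r)).round(1).tolist() for g in(a,b) for r in(.061,.076)])
E
```

```text
1.6 [[270.2, 187.2], [270.1, 186.0], [287.9, 206.6], [288.1, 201.8]]
1.7 [[270.8, 185.2], [270.9, 183.5], [288.5, 208.1], [288.8, 203.7]]
1.8 [[271.4, 183.3], [271.7, 181.1], [289.0, 209.7], [289.6, 205.7]]
1.88 [[271.9, 181.9], [272.3, 179.3], [289.5, 211.2], [290.2, 207.6]]
1.97 [[272.4, 180.3], [273.0, 177.4], [290.0, 212.9], [290.8, 209.8]]
```

```bash
python3 -c "
from h import *
st();go((-.05,.0965,.16),D)"; python3 -m jog '{"travel":[[0,-3,0],[0,-7,0],[1,-11,0],[2,-15,0],[4,-19,0],[6,-23,0],[8,-26.5,0],[9.5,-30,0]],"delta_rot":[[0,0,0],[0,0,0],[0,0,0],[0,0,0],[0,0,0],[0,0,0],[0,0,0],[0,0,0]]}' 0 >/dev/null;  python3 -c "
from h import *
st();go((-.05,.0965,.117),D)"
```

```text
t 39.47 jig mm [-178.68 -256.99  234.94] F jig [-0.6  -0.68 -0.56] T [0.06 0.01 0.  ] open 0.034 yaw y-axis vs N -89.98 tilt [0. 0.]
travel cm [ 12.88 -35.34   7.51] TCP jig [-178.7 -257.   234.9]
rot about tool z 0.01784718721506806
t 40.13 jig mm [-83.76  44.15 234.85] F jig [ 1.24 -1.88  1.19] T [-0.01 -0.09 -0.04] open -0.0002 yaw y-axis vs N -89.93 tilt [0.001 0.   ]
travel cm [ 3.38 -5.23 11.79] TCP jig [-83.8  44.1 234.9]
rot about tool z 0.06665084837709401
```

```bash
python3 -m jog '{"travel":[[1,-3,2],[3.3,-5.2,4],[3.3,-5.2,6],[3.3,-5.2,8],[3.3,-5.2,10],[3.3,-5.2,11],[3.3,-5.2,11.7],[3.3,-5.2,11.7]],"delta_rot":[[0,0,0],[0,0,0],[0,0,0],[0,0,0],[0,0,0],[0,0,0],[0,0,0],[0,0,0]]}' >/dev/null;  python3 -c "
from h import *
st();go((.016,.0965,.117),D)
b=get_image('scene')
cv2.imwrite('pics/t14.png',cv2.resize(b['image'][160:240,220:330,::-1],None,fx=6,fy=6,interpolation=cv2.INTER_CUBIC))"
```

```text
t 40.80 jig mm [-51.86  93.33 116.71] F jig [-0.63 -0.06  0.56] T [-0.03 -0.01  0.06] open 0.0 yaw y-axis vs N -89.99 tilt [-0.002 -0.   ]
travel cm [ 6.79 -0.32 -0.04] TCP jig [-51.9  93.3 116.7]
rot about tool z 0.006269939623393839
```

View pics/t14.png

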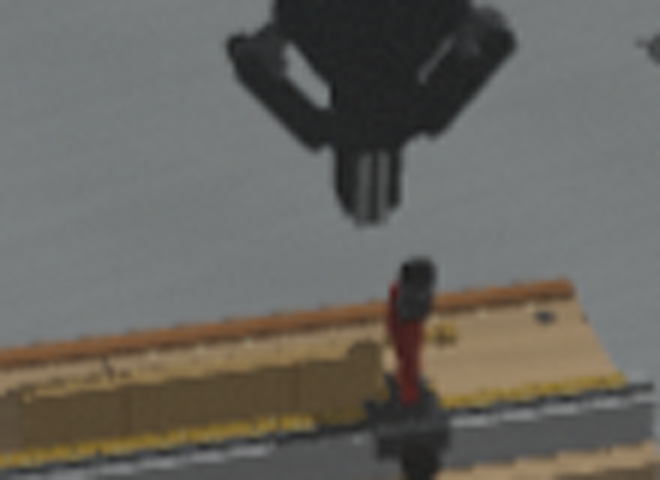

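```bash
python3 -m jog '{"travel":[[1,-0.3,0],[2,-0.3,0],[3,-0.3,0],[4,-0.3,0],[5,-0.3,0],[5.8,-0.3,0],[6.5,-0.3,0],[6.8,-0.3,0]],"delta_rot":[[0,0,0],[0,0,0],[0,0,0],[0,0,0],[0,0,0],[0,0,0],[0,0,0],[0,0,0]]}' >/dev/null;  python3 -c "
from h import *
st()"
python3 -m jog '{"travel":[[-1,0,0],[-3,0,0],[-5,0,0],[-7,0,0],[-8,0,-3],[-9,0,-7],[-9,3,-10],[-9,6,-12]],"delta_rot":[[0,0,0],[0,0,0],[0,0,0],[0,0,0],[0,0,0],[0,0,0],[0,0,0],[0,0,0]]}' >/dev/null;python3 -m jog '{"travel":[[-2,3,0],[-3,6,0],[-4,9,0],[-5,13,0],[-6,17,0],[-7,21,0],[-8,25,0],[-8,27,0]],"delta_rot":[[0,0,0],[0,0,0],[0,0,0],[0,0,0],[0,0,0],[0,0,0],[0,0,0],[0,0,0]]}' >/dev/null; python3 - <<'E'
from h import *
st()
a=get_image("top");b=get_image("scene")
cv2.imwrite("pics/top_e2.png",cv2.resize(a["image"][165:270,215:385,::-1],None,fx=4.6,fy=4.6,interpolation=cv2.INTER_CUBIC))
cv2.imwrite("pics/sc_e2.png",cv2.resize(b["image"][190:270,160:340,::-1],None,fx=4.4,fy=4.4,interpolation=cv2.INTER_CUBIC))
E
```

```text
t 41.52 jig mm [ 18.01  95.51 117.28] F jig [-1.46  0.33 -0.66] T [ 0.09  0.21 -0.05] open 0.0001 yaw y-axis vs N 89.89 tilt [-0.001 -0.   ]
t 42.85 jig mm [-156.38 -237.43  237.63] F jig [ 0.09 -0.    0.66] T [-0.01 -0.01 -0.01] open -0.0005 yaw y-axis vs N 89.68 tilt [-0.001 -0.001]
```

View pics/top_e2.png

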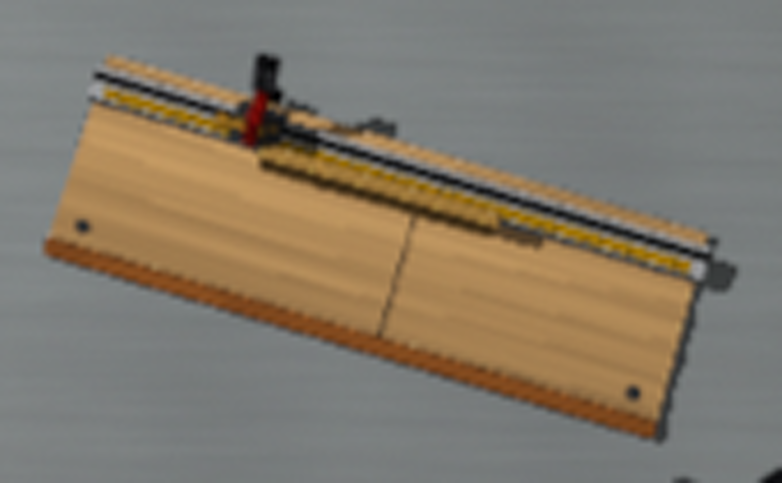

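View pics/sc_e2.png

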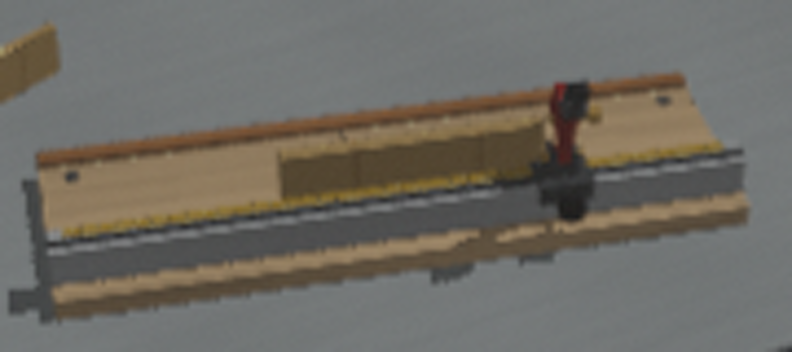

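```bash
python3 - <<'E'
from h import *
g=get_image("top");im=g["image"].astype(float)
m=lambda u,a,b:None
# strip lit top near edge: scan columns from below (bed bright -> dark near face/shadow -> lit top)
lum=im.sum(2)
pts=[];pts2=[]
for u in range(277,320):
    yc=165+163/4.6+(u-272)*(67/235)
    ys=np.arange(int(yc)-4,int(yc)+7);v=lum[ys,u]
    i=int(np.argmin(v[2:]))+2
    w=v.max()-v[max(0,i-1):i+2]
    pts.append((u,np.sum(ys[max(0,i-1):i+2]*w)/w.sum()))
p=np.array(pts)
for _ in range(3):
    k=np.polyfit(p[:,0],p[:,1],1);r=p[:,1]-np.polyval(k,p[:,0]);p=p[abs(r)<.8]
W=[cast(g,(u,np.polyval(k,u)),.06)[:2] for u in(277,319)];d=W[0]-W[1]
print("dark edge yaw",np.degrees(np.arctan2(-d[0],d[1])),"rms",r.std(),len(p),[tojig(np.r_[w,.06]) for w in W])
print("end",tojig(cast(g,(215+262/4.6,165+160/4.6),.069)),tojig(cast(g,(215+497/4.6,165+230/4.6),.069)))
b=get_image("scene")
# scene: strip top far edge corners
for uv in((160+279/4.4,190+152/4.4),(160+543/4.4,190+123/4.4)):print("scene top corners",tojig(cast(b,uv,.069)))
for uv in((160+281/4.4,190+198/4.4),(160+543/4.4,190+172/4.4)):print("scene strip/fence line at .04",tojig(cast(b,uv,.04)))
E
```

```text
dark edge yaw -15.909796393175972 rms 0.1863506013676695 43 [array([-0.01317891,  0.0687059 ,  0.06      ]), array([-0.01281648, -0.06091627,  0.06      ])]
end [-0.01345489  0.08408608  0.069     ] [-0.01314751 -0.07249045  0.069     ]
scene top corners [-0.00748499 -0.0686307   0.069     ]
scene top corners [-0.00290153  0.09001442  0.069     ]
scene strip/fence line at .04 [-0.00100734 -0.06963244  0.04      ]
scene strip/fence line at .04 [0.00721017 0.08822804 0.04      ]
```

```bash
python3 -c "
from workcell import *
print(job_done())"
```

```text
the job is handed in; nothing more can be done
None
```

I set the strip to length on the stop and handed the job in at about 43 s of the 72 s. No verdict came back.

- **Stop down:** I pushed the leaf down with closed fingers until it met its limit. I felt 9 N there, with the fingertip at 58.3 mm against the expected 58.5 mm.
- **Gauging:** I pinched the strip on the board, squared it to the fence and pressed it there with up to about 5.4 N. I then crept it along until its end met the screw. The wrist held about 7.4 N along the fence and 2.7 N against it. Taking off friction, I estimate 5 to 7 N on the screw.
- **Stop up:** After letting go, I pinched the tab and swung the leaf up. The picture put it at only about 1.7 rad, probably because the tab slipped in the pads, so I pushed it further back with closed fingers. In the pictures it now sits about where it started, which I measured then as about 1.97 rad.

**Last checks:**
- **Strip:** it looks unmoved and parallel to the fence, off by about 0.2° (about 0.003 rad).
- **Strip end:** the two views disagree, giving about 84 and 90 mm along the fence. I put the gauge point at about 93 mm, so the end is roughly 3 to 9 mm short of it, within the screw's range.
- **Side contact:** the pictures can't show it to 1.5 mm. The views disagreed by up to about 8 mm, so I relied on the force felt and the tool position while pressing.
- **Carriage and other things on the shelf:** I saw no shift of the carriage in the pictures and felt no knock. I did not measure either again at the end.

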